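Fit the relay and hold the contact sensor flush on the tilted stage

ROBOT

A 7-joint arm with a two-finger parallel gripper is mounted at the origin on the work surface. World frame = base frame: x ahead of the robot, y to its left, z up, the work surface at z = 0. Lengths are in m, angles in rad, forces in N, time in s.
With the tool pointing down it reaches from about 0.425 to 0.925 m from the base axis. Payload 6.8 kg.
Tool frame: the origin (TCP) lies on the centre line of the jaws, within the pads' length; the fingertips stand 17 mm ahead of it and the grasp point (between the pads) lies 2 mm behind it; y points along the fingers, x is the direction in which the jaws open and shut, and the axes are right-handed (so a half turn about y gives the same grasp; the last joint's range is limited). The gripper opens to 88 mm and grips with 3 to 60 N. Pads are 20 mm wide; open, the fingers measure 115 mm over their backs; the gripper's body (75 mm by 178 mm) begins 61 mm behind the grasp point.
Start: joints at [-0.108, 0.477, 0.022, 1.555, -0.011, 1.109, -0.083], TCP at [0.675, 0, 0.24] pointing down, gripper open.
Joint ranges: [-2.96, 2.96], [-0.34, 2.1], [-1.41, 1.46], [0.24, 2.44], [-1.37, 4.51], [0.17, 1.92], [-2.96, 2.96]. Speed limits (rad/s): [2.39, 2.39, 3.14, 3.14, 3.14, 3.14, 3.14].

INTERFACE

Orientations are given as [roll, pitch, yaw] about the fixed x, y, z axes, in that order (R = Rz(yaw) Ry(pitch) Rx(roll)).
In Python, from plant import status, camera, ticket gives the robot as it stands. The module is installed in compiled form; this text tells all that it offers.
- The arm moves only by the tool send_rows, never from a script. Its argument "series" is a list of rows, each a list of 3 entries, a list of its own where there are three numbers: the opening, from 0 (shut) to 1 (fully open), then the shift along the tool's x, y, z in m, then the turn about the tool's y in rad. A call has exactly 8 rows; each row is the pose to reach, as a shift and turn from the pose commanded when the call began, along the tool's axes at that moment; what a row does not reach only later rows make up. A row lasts 1/10 s, in which the tool goes at most 50 mm and 8.59 degrees, less where a joint would pass 70% of its speed; a pose out of reach is approached as far as the arm can. A call with a gripper value outside its range is refused whole. The fingers move at their own pace and stop on an object; the grip force is fixed at half the most. Time passes only in rows, so rows that repeat a pose let the fingers close, or fill a call up. It gives the time, the measured TCP pose, the force and the opening at its end, in the units of the state.
- status.get_state(): the state, without advancing time (a new reading comes with each control period).
- camera(name): name is "scene" or "side" or "wrist"; returns a dict with "pixels" (480x640x3 uint8, red, green, blue), "K" (3x3 intrinsics, pixels), "origin" and "attitude" of the camera in the world; the wrist camera has in their place "tool_from_camera" (4x4, takes a point from camera to tool coordinates, whose origin is the TCP and whose axes are the tool frame's). Camera axes: x right, y down, z forward; pixel columns grow to the right and rows downward; lengths in m; the calibration is good to about 2 mm. A picture is of the moment at which its call begins: read the wrist's pose just before it. There is no depth.
- ticket.job_done(): hands the job in, once; it reports no verdict.
The state is a dict: "clock": time; "qpos": joint angles; "joint_velocities": joint speeds; "joint_efforts": joint torques, N m; "position": TCP position; "tool_rot": TCP orientation; "contact_force": force on the tool from outside, world axes, zero at the start; "wrist_torque": the same for the moment, N m; "gripper_width": finger opening in m.
Only numpy, scipy, OpenCV 4.12 (cv2) and the standard library are available. Lean on these libraries where they do the work, as an engineer would, in place of code of your own. Each camera call takes 0.05 s, during which the arm holds its last target.

TASK

Bring the tilting test stage into use: plug the orange relay fully home into the grey socket and let go of it, then pick up the contact sensor by its green handle and hold its steel sole flat and flush, square within the yellow outline on the stage's sloped face, gripping it and pressing it on with a light, steady push of about 8 N. Finish while still gripping and pressing it there; do not shift the stage's tilt, and leave the copper coupling, the screwdriver and the grey contactor alone.

Things in the scene. Friction and masses are not known exactly. Their poses are not given: they have to be found in the camera images.
- relay_mid (a point): centre (half-way up) of the loose orange relay: 60 mm tall overall, standing upright on its plug foot; the foot is a black block 30 mm along its x, 20 mm along its y, 14 mm tall; above it a collar 42 x 32 x 6 mm and an orange cover 40 mm (x) by 30 mm (y) by 40 mm tall to grip. z is up out of the cover. About 90 g (varies). Works either way round (half turn).
- relay_foot (a point): centre of the underside of the relay's plug foot, 30 mm below the relay's centre, same axes
- socket_mouth (a point): centre of the mouth of the rectangular hole in the fixed grey relay socket, on its top face 26 mm above the bench. Socket block 66 mm (x) by 74 mm (y) by 26 mm; the hole, outlined in yellow, is 33 mm along x, 23 mm along y, 17 mm deep, straight down; fully home, the relay's collar rests on the socket's top with the foot 14 mm below the mouth
- shoe_mid (a point): centre (half-way up) of the loose contact sensor: 48 mm tall overall, lying with its sole flat on the bench; a steel sole plate 64 mm (x) by 50 mm (y) by 8 mm thick, with a green handle block 32 mm (x) by 18 mm (y) by 40 mm tall standing on its middle. z points from sole to handle. About 180 g (varies). Works either way round (half turn).
- shoe_sole (a point): centre of the underside of the sensor's sole, 24 mm below the sensor's centre, same axes
- face (a point): centre of the sloped upper face of the blue tilting stage's aluminium plate, which is also the centre of the yellow outline (88 by 74 mm outside). The plate is 112 mm along its x by 104 mm along its y and 12 mm thick, rigid, and faces the robot: its x runs up the slope away from the robot, its y along the level, its z is the face's outward normal. The stage is fixed to the bench
- stage_plate (a joint): tilt of the stage's plate from level, 0.18 to 0.42 rad, about a hinge along the plate's lower edge, the edge nearest the robot; the hinge is stiffly clamped and holds against ordinary pushes
- coupling: bystander: copper pipe coupling, 32 mm diameter, 32 mm tall, origin at the centre of its underside
- driver: bystander: red screwdriver lying down, 190 mm long, origin under its middle, x along it
- contactor: bystander: grey contactor block 70 x 45 x 64 mm, origin at the centre of its underside
There are look-alikes about, which are no part of the job. There is more than one size of the part that bears face; the job needs the smallest.

How it is judged:
By the outcome, as a careful person would: the job done as asked, in the order asked, and still so for the second after the job is handed in, while the arm keeps its last pose, push and grip.
It also fails if it takes over 64 s, if anything falls off the work surface, if the arm or the gripper's body presses on something with over 40 N, if the wrist force passes 120 N, or if a joint passes its speed limit or range.

## Working session

There is one attempt and no reset: what is moved stays moved. The work goes in short steps, Python scripts to look and compute and a tool call to move; the robot and the scene stay as the last step left them, time stands still between calls to the robot, and variables do not carry over. Pictures are saved under pics/ and viewed, and the job is handed in when it is done.

Besides the shell and the picture viewer there is one more tool, called in YAML: its name, and indented under it one key for each argument. send_rows: Moves the arm, as the interface text tells. Its arguments: {"type":"object","properties":{"series":{"type":"array"}},"required":["series"]}

```bash
mkdir -p pics; ls; python3 - <<'E'
from plant import status, camera
import cv2, numpy as np, json
s=status.get_state(); print({k:np.round(v,4).tolist() for k,v in s.items()})
for n in ("scene","side","wrist"):
    c=camera(n); cv2.imwrite(f"pics/{n}0.png",cv2.cvtColor(c["pixels"],cv2.COLOR_RGB2BGR))
    print(n,{k:np.round(v,4).tolist() for k,v in c.items() if k!="pixels"})
E
```

```text
pics
{'clock': 0.0, 'qpos': [-0.1081, 0.4778, 0.0223, 1.5564, -0.0115, 1.1093, -0.0831], 'joint_velocities': [0.0009, -0.0006, 0.0009, 0.0016, -0.0006, -0.0002, 0.0002], 'joint_efforts': [-0.0013, -58.2852, 1.5339, -27.2607, -0.0543, 0.0169, 0.0002], 'position': [0.6744, 0.0, 0.2387], 'tool_rot': [-1.5709, 0.0018, 0.0001], 'contact_force': [-0.0731, -0.4854, -0.282], 'wrist_torque': [-0.0043, 0.0347, 0.0195], 'gripper_width': 0.0877}
scene {'K': [[503.801, 0.0, 317.9515], [0.0, 503.801, 242.7742], [0.0, 0.0, 1.0]], 'origin': [0.8568, -0.5535, 0.9434], 'attitude': [-2.4792, 0.001, 0.5462]}
side {'K': [[525.2522, 0.0, 323.0002], [0.0, 525.2522, 238.0964], [0.0, 0.0, 1.0]], 'origin': [0.1617, 0.8491, 0.893], 'attitude': [-2.3152, -0.0005, -2.7303]}
wrist {'K': [[366.3397, 0.0, 322.1946], [0.0, 366.3397, 239.8426], [0.0, 0.0, 1.0]], 'tool_from_camera': [[1.0, -0.0001, -0.0005, 0.0007], [0.0005, -0.3046, 0.9525, -0.1447], [-0.0002, -0.9525, -0.3046, 0.084], [0.0, 0.0, 0.0, 1.0]]}
```

View pics/scene0.png

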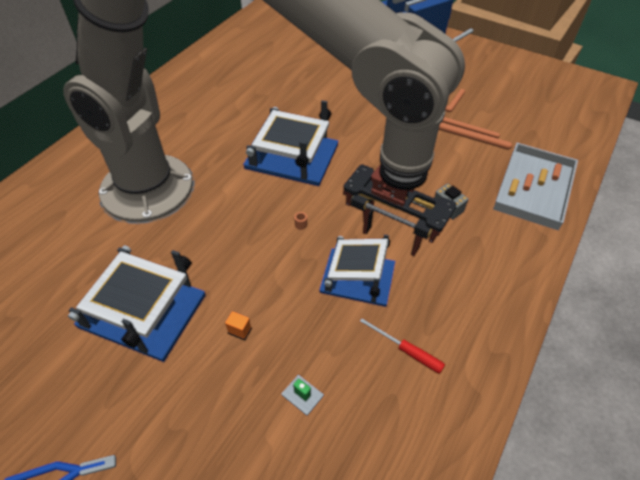

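View pics/side0.png

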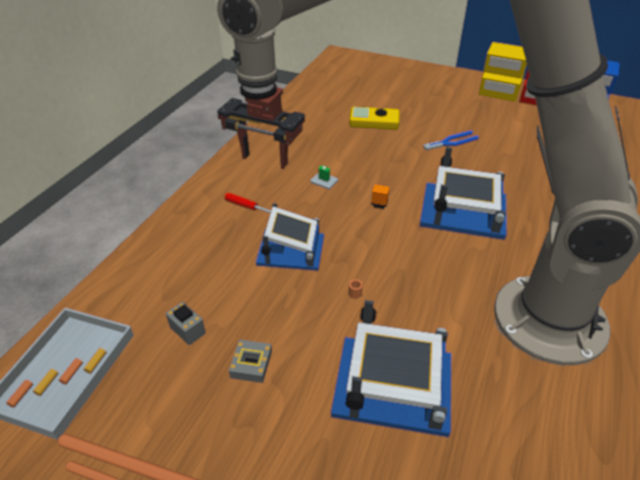

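View pics/wrist0.png

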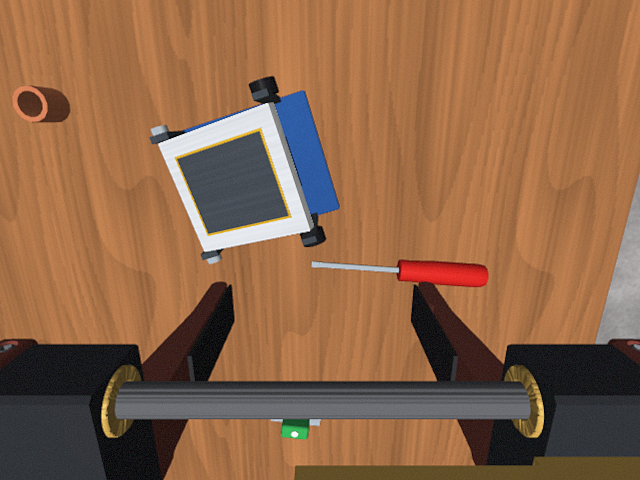

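```bash
cat > h.py <<'E'
import numpy as np, cv2
from scipy.spatial.transform import Rotation as Ro
from plant import status, camera
def rot(rpy): return Ro.from_euler('xyz',rpy).as_matrix()
class Cam:
    def __init__(s,name,save=None):
        st=status.get_state(); c=camera(name); s.im=c["pixels"]; s.K=np.array(c["K"])
        if "origin" in c: s.R=rot(c["attitude"]); s.o=np.array(c["origin"])
        else:
            T=np.array(c["tool_from_camera"]); Rt=rot(st["tool_rot"]); s.R=Rt@T[:3,:3]; s.o=Rt@T[:3,3]+st["position"]
        if save: cv2.imwrite(f"pics/{save}.png",cv2.cvtColor(s.im,cv2.COLOR_RGB2BGR))
        s.hsv=cv2.cvtColor(s.im,cv2.COLOR_RGB2HSV)
    def rays(s,px):
        px=np.atleast_2d(np.asarray(px,float)); d=np.c_[px,np.ones(len(px))]@np.linalg.inv(s.K).T@s.R.T
        return d/np.linalg.norm(d,axis=1)[:,None]
    def onz(s,px,z):
        d=s.rays(px); return s.o+d*((z-s.o[2])/d[:,2])[:,None]
    def proj(s,p):
        q=(np.atleast_2d(p)-s.o)@s.R@s.K.T; return q[:,:2]/q[:,2:]
    def blobs(s,lo,hi,amin=30):
        m=cv2.inRange(s.hsv,np.array(lo),np.array(hi)); cs,_=cv2.findContours(m,cv2.RETR_EXTERNAL,cv2.CHAIN_APPROX_NONE)
        return sorted([c for c in cs if cv2.contourArea(c)>amin],key=cv2.contourArea,reverse=True)
def tri(c1,p1,c2,p2):
    d1=c1.rays(p1)[0];d2=c2.rays(p2)[0]
    t=np.linalg.lstsq(np.c_[d1,-d2],c2.o-c1.o,rcond=None)[0]
    a=c1.o+t[0]*d1;b=c2.o+t[1]*d2; return (a+b)/2,np.linalg.norm(a-b)
E
python3 - <<'E'
from h import *
np.set_printoptions(precision=4,suppress=True)
sc=Cam("scene");sd=Cam("side");w=Cam("wrist")
print("relay",tri(sc,(238,325),sd,(380,195)), sc.onz((238,325),.045),sd.onz((380,195),.04))
print("shoe",sc.onz((302,386),.048),sd.onz((324,170),.048))
print("socket",sd.onz((251,357),.026),"contactor",sd.onz((184,312),.064))
print("coupling",sc.onz((301,216),.032),"driver",sc.onz([(362,321),(442,368)],.01))
for n,p in (("small",[(176,160),(262,129),(291,216),(208,235)]),("plate",[(158,143),(271,103),(313,226),(211,252)])):
    for z in (.06,.05,.04): 
        q=w.onz(p,z); print(n,z,q[:,:2].round(3).tolist(),np.linalg.norm(q-np.roll(q,1,0),axis=1))
E
```

```text
relay (array([ 0.4612, -0.2148,  0.0389]), np.float64(0.0004759617014532198)) [[ 0.4636 -0.2172  0.045 ]] [[ 0.461  -0.2133  0.04  ]]
shoe [[ 0.6422 -0.2588  0.048 ]] [[ 0.6365 -0.2475  0.048 ]]
socket [[0.5294 0.3572 0.026 ]] contactor [[0.6904 0.3385 0.064 ]]
coupling [[0.4099 0.1019 0.032 ]] driver [[ 0.6648 -0.0616  0.01  ]
 [ 0.8488 -0.0722  0.01  ]]
small 0.06 [[0.548, 0.053], [0.624, 0.079], [0.647, 0.003], [0.57, -0.015]] [0.0713 0.0802 0.079  0.0793]
small 0.05 [[0.544, 0.052], [0.623, 0.079], [0.646, 0.001], [0.566, -0.018]] [0.0735 0.0827 0.0815 0.0818]
small 0.04 [[0.54, 0.051], [0.621, 0.079], [0.645, -0.002], [0.563, -0.021]] [0.0757 0.0852 0.0839 0.0842]
plate 0.06 [[0.535, 0.067], [0.633, 0.1], [0.667, -0.006], [0.571, -0.032]] [0.1055 0.1033 0.1111 0.0992]
plate 0.05 [[0.53, 0.067], [0.631, 0.1], [0.666, -0.009], [0.568, -0.035]] [0.1087 0.1065 0.1146 0.1023]
plate 0.04 [[0.526, 0.066], [0.63, 0.1], [0.666, -0.012], [0.564, -0.039]] [0.112  0.1096 0.118  0.1053]
```

send_rows:
  series:
    - [1,[-0.215,0.0,-0.25],0]
    - [1,[-0.215,0.0,-0.25],0]
    - [1,[-0.215,0.0,-0.25],0]
    - [1,[-0.215,0.0,-0.25],0]
    - [1,[-0.215,0.0,-0.25],0]
    - [1,[-0.215,0.0,-0.25],0]
    - [1,[-0.215,0.0,-0.25],0]
    - [1,[-0.215,0.0,-0.25],0]

```text
clock: 1.1
position: [0.4564, -0.2543, 0.2399]
tool_rot: [-1.572, 0.001, -0.008]
contact_force: [0.5, 0.6, 0.6]
gripper_width: 0.0878
```

```bash
python3 - <<'E'
from h import *
np.set_printoptions(precision=4,suppress=True)
s=status.get_state(); print(s["clock"],s["position"],s["tool_rot"],s["joint_velocities"])
w=Cam("wrist","w1")
for c in w.blobs((5,150,60),(20,255,255),200)[:3]: print(cv2.contourArea(c),cv2.minAreaRect(c))
E
```

```text
1.1 [ 0.4564 -0.2543  0.2399] [-1.5722  0.0009 -0.008 ] [-0.0499  0.0214 -0.0725 -0.0314 -0.0237 -0.0068 -0.0504]
1725.0 ((334.1537170410156, 175.4960479736328), (46.574440002441406, 77.8974838256836), 88.53119659423828)
484.5 ((222.95159912109375, 434.5343017578125), (53.61588668823242, 85.94857025146484), 54.65989303588867)
374.5 ((210.41720581054688, 133.518798828125), (77.95091247558594, 62.65238952636719), 38.54118347167969)
```

View pics/w1.png

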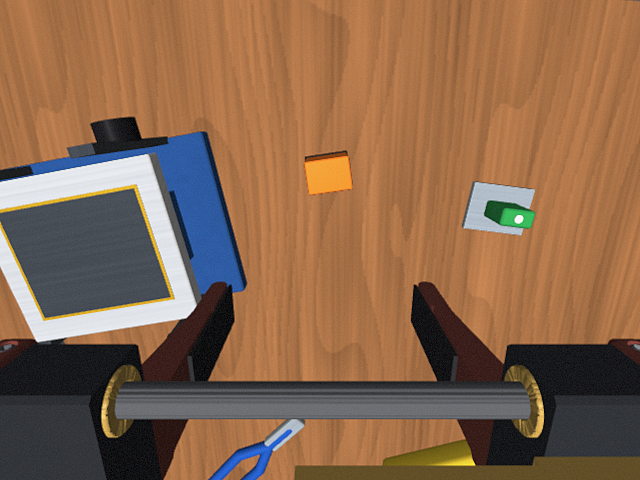

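```bash
python3 - <<'E'
from h import *
np.set_printoptions(precision=4,suppress=True)
w=Cam("wrist")
print(w.hsv[175,330],w.hsv[155,330],w.hsv[175,280],w.hsv[218,522],w.hsv[210,495])
def rep(w,lo,hi,z,amin=200,n=1):
    for c in w.blobs(lo,hi,amin)[:n]:
        r=cv2.minAreaRect(c); print(cv2.contourArea(c),r)
        q=w.onz(c.reshape(-1,2),z)[:,:2]
        rr=cv2.minAreaRect((q*1000).astype(np.float32)); print(" world rect mm",rr); print(cv2.boxPoints(rr))
rep(w,(8,200,200),(20,255,255),.06,n=2)
rep(w,(50,120,120),(85,255,255),.048,60,n=2)
rep(w,(90,0,140),(130,70,255),.008,500,n=4)
E
```

```text
[ 17 199 244] [ 14 165  94] [ 13 147 173] [ 67 178 185] [ 68 166  83]
1394.5 ((325.68994140625, 177.8300018310547), (33.2340202331543, 44.406307220458984), 81.8698959350586)
 world rect mm ((462.4364318847656, -214.5553741455078), (39.115478515625, 29.176137924194336), 7.949591636657715)
[[ 441.0491 -202.8124]
 [ 445.0842 -231.7081]
 [ 483.8238 -226.2984]
 [ 479.7887 -197.4026]]
507.5 ((513.9307861328125, 221.05386352539062), (33.117271423339844, 17.4888973236084), 7.125016689300537)
 world rect mm ((641.0404663085938, -257.801025390625), (16.790233612060547, 30.880155563354492), 82.46273040771484)
[[ 624.6326 -264.0983]
 [ 655.246  -268.1489]
 [ 657.4484 -251.5038]
 [ 626.835  -247.4532]]
9810.0 ((89.43766021728516, 251.86341857910156), (168.2140655517578, 183.21823120117188), 79.50852966308594)
 world rect mm ((199.21432495117188, -307.6661071777344), (199.77496337890625, 186.5410919189453), 9.66748046875)
[[  85.0824 -232.4942]
 [ 116.4083 -416.3862]
 [ 313.3462 -382.838 ]
 [ 282.0204 -198.946 ]]
1701.0 ((495.97137451171875, 211.2221221923828), (65.07341766357422, 46.64555358886719), 7.352378845214844)
 world rect mm ((641.6968994140625, -258.0135803222656), (49.288307189941406, 63.445674896240234), 82.42008209228516)
[[ 607.0005 -278.2579]
 [ 669.8917 -286.6269]
 [ 676.3933 -237.7693]
 [ 613.5021 -229.4002]]
```

```bash
cat >> h.py <<'E'
def delta(target,yaw):
    s=status.get_state(); R=rot(s["tool_rot"]); d=R.T@(np.array(target)-s["position"])
    cy=np.arctan2(R[1,0],R[0,0]); dy=(yaw-cy+np.pi)%(2*np.pi)-np.pi
    print("t",round(s["clock"],2),"pos",np.round(s["position"],4),"yaw",round(cy,4),"F",np.round(s["contact_force"],2),"-> shift",np.round(d,4),"turn",round(-dy,4),"w",round(s["gripper_width"],4))
E
python3 - <<'E'
from h import *
delta((.4624,-.2146,.13),.139)
delta((.4624,-.2146,.045),.139)
E
```

```text
t 1.2 pos [ 0.46   -0.2502  0.2399] yaw -0.0014 F [ 1.13  0.75 -0.07] -> shift [0.0023 0.1099 0.0355] turn -0.1404 w 0.0876
t 1.2 pos [ 0.46   -0.2502  0.2399] yaw -0.0014 F [ 1.13  0.75 -0.07] -> shift [0.0022 0.1949 0.0355] turn -0.1404 w 0.0876
```

send_rows:
  series:
    - [1,[0.0023,0.05,0.0355],-0.14]
    - [1,[0.0023,0.1,0.0355],-0.14]
    - [1,[0.0023,0.14,0.0355],-0.14]
    - [1,[0.0023,0.17,0.0355],-0.14]
    - [1,[0.0023,0.195,0.0355],-0.14]
    - [1,[0.0023,0.195,0.0355],-0.14]
    - [0,[0.0023,0.195,0.0355],-0.14]
    - [0,[0.0023,0.195,0.0355],-0.14]

```text
clock: 2.0
position: [0.4639, -0.2143, 0.046]
tool_rot: [-1.572, -0.002, 0.141]
contact_force: [0.1, -0.6, -0.7]
gripper_width: 0.0754
```

send_rows:
  series:
    - [0,[0,0,0],0]
    - [0,[0,0,0],0]
    - [0,[0,0,0],0]
    - [0,[0,-0.03,0],0]
    - [0,[0,-0.07,0],0]
    - [0,[0,-0.12,0],0]
    - [0,[0,-0.17,0],0]
    - [0,[0,-0.195,0],0]

```text
clock: 2.8
position: [0.4637, -0.2152, 0.2444]
tool_rot: [-1.573, -0.006, 0.139]
contact_force: [0.0, -0.9, 0.2]
gripper_width: 0.0115
```

```bash
python3 - <<'E'
from h import *
delta((.53,.32,.24),0.139)
sd=Cam("side","sd2");w=Cam("wrist","w2")
im=sd.im[300:420,140:340]; cv2.imwrite("pics/sd2c.png",cv2.cvtColor(cv2.resize(im,None,fx=4,fy=4,interpolation=cv2.INTER_CUBIC),cv2.COLOR_RGB2BGR))
E
```

```text
t 2.8 pos [ 0.4637 -0.2152  0.2444] yaw 0.1395 F [ 0.01 -0.92  0.17] -> shift [0.1401 0.0038 0.5208] turn 0.0005 w 0.0115
```

View pics/w2.png

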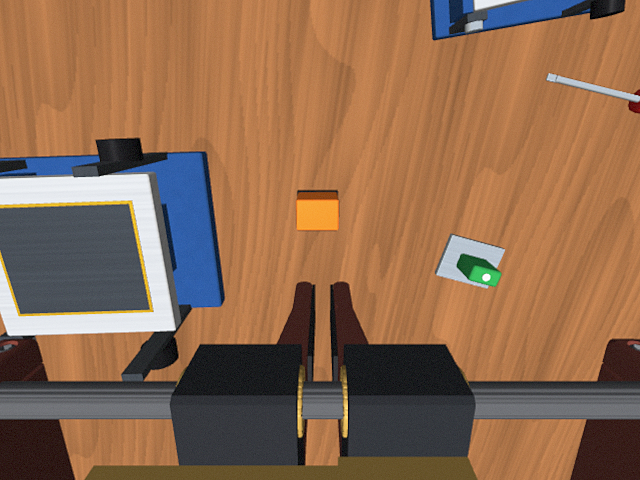

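View pics/sd2c.png

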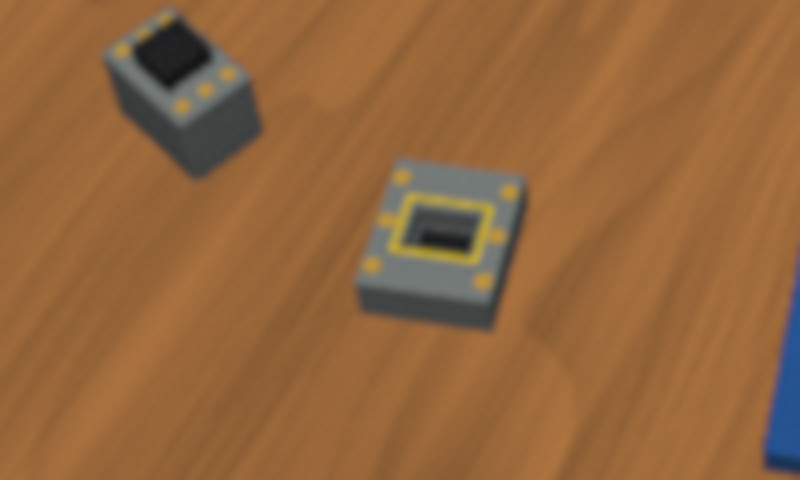

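```bash
python3 - <<'E'
from h import *
np.set_printoptions(precision=4,suppress=True)
w=Cam("wrist")
for c in w.blobs((8,180,200),(20,255,255),200)[:1]:
    q=w.onz(c.reshape(-1,2),.06)[:,:2]; print(cv2.minAreaRect((q*1000).astype(np.float32)))
for z in (.06,):print(w.onz([(297,197),(338,197),(338,230),(297,230)],z))
for c in w.blobs((50,120,120),(85,255,255),60)[:1]:
    q=w.onz(c.reshape(-1,2),.048)[:,:2]; print("shoe",cv2.minAreaRect((q*1000).astype(np.float32)))
delta((.4629,-.2146,.045),.139)
E
```

```text
((462.4006652832031, -214.6329345703125), (39.21678924560547, 28.51658058166504), 7.897335529327393)
[[ 0.4411 -0.1995  0.06  ]
 [ 0.478  -0.1944  0.06  ]
 [ 0.4827 -0.2252  0.06  ]
 [ 0.4448 -0.2305  0.06  ]]
shoe ((640.8040161132812, -257.47186279296875), (16.735063552856445, 30.761791229248047), 82.09054565429688)
t 2.95 pos [ 0.4632 -0.2149  0.2415] yaw 0.1398 F [-0.89  0.19 -0.5 ] -> shift [-0.001   0.1965  0.0006] turn 0.0008 w 0.0013
```

send_rows:
  series:
    - [1,[-0.001,0.03,0.0006],0]
    - [1,[-0.001,0.06,0.0006],0]
    - [1,[-0.001,0.09,0.0006],0]
    - [1,[-0.001,0.1,0.0006],0]
    - [1,[-0.001,0.1,0.0006],0]
    - [1,[-0.001,0.1,0.0006],0]
    - [1,[-0.001,0.1,0.0006],0]
    - [1,[-0.001,0.1,0.0006],0]

```text
clock: 3.75
position: [0.462, -0.2143, 0.1408]
tool_rot: [-1.572, -0.002, 0.14]
contact_force: [0.2, 0.4, -0.6]
gripper_width: 0.0617
```

send_rows:
  series:
    - [1,[0,0.03,0],0]
    - [1,[0,0.06,0],0]
    - [1,[0,0.085,0],0]
    - [1,[0,0.0965,0],0]
    - [0,[0,0.0965,0],0]
    - [0,[0,0.0965,0],0]
    - [0,[0,0.0965,0],0]
    - [0,[0,0.0965,0],0]

```text
clock: 4.55
position: [0.4621, -0.2143, 0.0443]
tool_rot: [-1.572, -0.002, 0.14]
contact_force: [0.3, -0.5, 0.1]
gripper_width: 0.0592
```

send_rows:
  series:
    - [0,[0,0,0],0]
    - [0,[0,0,0],0]
    - [0,[0,0,0],0]
    - [0,[0,0,0],0]
    - [0,[0,0,0],0]
    - [0,[0,0,0],0]
    - [0,[0,-0.02,0],0]
    - [0,[0,-0.04,0],0]

```text
clock: 5.35
position: [0.4604, -0.2138, 0.0829]
tool_rot: [-1.57, 0.002, 0.14]
contact_force: [0.4, -0.4, -0.9]
gripper_width: 0.0398
```

```bash
python3 - <<'E'
from h import *
delta((.53,.32,.24),0.139)
sd=Cam("side","sd3")
for p in ([(403,160),(526,178),(492,312),(358,285)],[(408,198),(493,206),(478,262),(391,251)]):
    px=np.array(p)/4+[140,300]; q=sd.onz(px,.026); print(q.round(4).tolist(),q.mean(0))
E
```

```text
t 5.35 pos [ 0.4604 -0.2138  0.0829] yaw 0.14 F [ 0.38 -0.38 -0.9 ] -> shift [ 0.1431 -0.1569  0.519 ] turn 0.001 w 0.0398
[[0.5683, 0.3299, 0.026], [0.5064, 0.3149, 0.026], [0.4855, 0.3893, 0.026], [0.5512, 0.4018, 0.026]] [0.52784288 0.35897335 0.026     ]
[[0.5544, 0.3489, 0.026], [0.5136, 0.3362, 0.026], [0.5048, 0.3676, 0.026], [0.5464, 0.379, 0.026]] [0.52981294 0.35792251 0.026     ]
```

View pics/sd3.png

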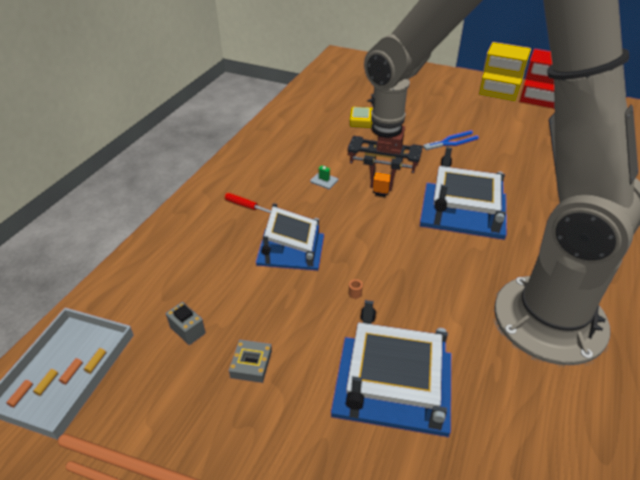

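send_rows:
  series:
    - [0,[0,-0.05,0],0]
    - [0,[0.0,-0.1,0],0]
    - [0,[0.02,-0.13,0.04],0]
    - [0,[0.03,-0.14,0.09],0]
    - [0,[0.04,-0.14,0.14],0]
    - [0,[0.06,-0.14,0.19],0]
    - [0,[0.07,-0.14,0.24],0]
    - [0,[0.08,-0.14,0.29],0]

```text
clock: 6.2
position: [0.499, 0.0743, 0.2227]
tool_rot: [-1.571, 0.0, 0.14]
contact_force: [0.4, -0.5, -2.1]
gripper_width: 0.0396
```

```bash
python3 - <<'E'
from h import *
delta((.52,.32,.23),0.26)
E
```

```text
t 6.2 pos [0.499  0.0743 0.2227] yaw 0.1397 F [ 0.36 -0.54 -2.08] -> shift [ 0.055  -0.0073  0.2404] turn -0.1203 w 0.0396
```

send_rows:
  series:
    - [0,[0.01,-0.007,0.048],-0.12]
    - [0,[0.02,-0.007,0.095],-0.12]
    - [0,[0.03,-0.007,0.14],-0.12]
    - [0,[0.04,-0.007,0.185],-0.12]
    - [0,[0.055,-0.007,0.22],-0.12]
    - [0,[0.055,-0.007,0.24],-0.12]
    - [0,[0.055,-0.007,0.24],-0.12]
    - [0,[0.055,-0.007,0.24],-0.12]

```text
clock: 7.0
position: [0.5199, 0.317, 0.2292]
tool_rot: [-1.572, 0.001, 0.26]
contact_force: [-0.4, -0.3, -0.2]
gripper_width: 0.0398
```

```bash
python3 - <<'E'
from h import *
np.set_printoptions(precision=4,suppress=True)
delta((.52,.32,.23),0.26)
w=Cam("wrist","w4")
im=w.im; 
E
```

```text
t 7.0 pos [0.5199 0.317  0.2292] yaw 0.2604 F [-0.39 -0.34 -0.2 ] -> shift [ 0.0008 -0.0008  0.0029] turn 0.0004 w 0.0398
```

View pics/w4.png

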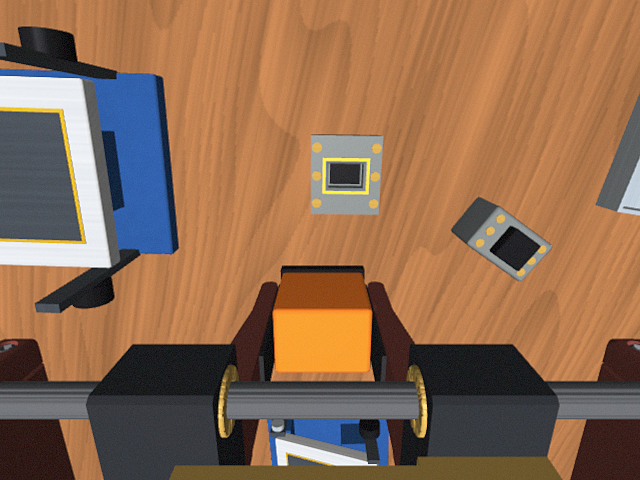

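```bash
cat > m.py <<'E'
from h import *
np.set_printoptions(precision=4,suppress=True)
w=Cam("wrist"); s=status.get_state(); R=rot(s["tool_rot"]); P=np.array(s["position"])
delta(P,0.26)
cs=w.blobs((25,150,150),(35,255,255),150)
for c in cs[:2]:
    q=w.onz(c.reshape(-1,2),.026)[:,:2]*1000; r=cv2.minAreaRect(q.astype(np.float32)); print("outer",cv2.boundingRect(c),r)
m=cv2.inRange(w.hsv,np.array((25,120,120)),np.array((35,255,255)))
cc,h=cv2.findContours(m,cv2.RETR_CCOMP,cv2.CHAIN_APPROX_NONE)
for c,hh in zip(cc,h[0]):
    if hh[3]>=0 and cv2.contourArea(c)>300:
        q=w.onz(c.reshape(-1,2),.026)[:,:2]*1000; print("hole",cv2.boundingRect(c),cv2.minAreaRect(q.astype(np.float32)))
# grey block
m=cv2.inRange(w.hsv,np.array((0,0,100)),np.array((179,50,190)))
for c in sorted(cv2.findContours(m,cv2.RETR_EXTERNAL,cv2.CHAIN_APPROX_NONE)[0],key=cv2.contourArea,reverse=True)[:4]:
    q=w.onz(c.reshape(-1,2),.026)[:,:2]*1000; print("grey",cv2.boundingRect(c),cv2.minAreaRect(q.astype(np.float32)))
# relay top in tool coords
for c in w.blobs((8,180,200),(20,255,255),1000)[:2]:
    q=w.onz(c.reshape(-1,2),P[2]+.015); t=(q-P)@R*1000; print("relay",cv2.boundingRect(c),cv2.minAreaRect(t[:,[0,2]].astype(np.float32)),t[:,[0,2]].min(0),t[:,[0,2]].max(0))
E
python3 m.py
```

```text
t 7.1 pos [0.5206 0.3157 0.2297] yaw 0.2579 F [-0.43 -0.61 -2.02] -> shift [0. 0. 0.] turn -0.0021 w 0.0396
outer (322, 157, 48, 36) ((532.1519775390625, 357.2250061035156), (43.814842224121094, 32.81829833984375), 14.805892944335938)
hole (324, 158, 44, 33) ((532.2273559570312, 357.7691955566406), (40.49711990356445, 29.976259231567383), 14.831387519836426)
grey (311, 133, 72, 80) ((532.3897705078125, 357.921875), (65.3814926147461, 73.94580841064453), 14.279629707336426)
grey (226, 395, 193, 24) ((579.919677734375, 91.39077758789062), (225.81289672851562, 33.0706787109375), 14.903985023498535)
grey (467, 205, 85, 75) ((709.21337890625, 333.6271667480469), (47.17171096801758, 73.77267456054688), 70.33238983154297)
grey (0, 395, 89, 24) ((264.2173767089844, 7.378297805786133), (109.72468566894531, 33.112815856933594), 14.89518928527832)
relay (273, 309, 99, 64) ((0.37475013732910156, -0.5624513626098633), (39.308837890625, 29.53483772277832), 0.09014611691236496) [-19.2595 -15.3583] [20.0347 14.2335]
```

```bash
python3 - <<'E'
from h import *
S=np.array([.5317,.3580]); y=.256; z=np.array([-np.sin(y),np.cos(y)])
delta((*(S-.075*z),.105),y); delta((*S,.085),y)
E
```

```text
t 7.1 pos [0.5206 0.3157 0.2297] yaw 0.2579 F [-0.43 -0.61 -2.02] -> shift [ 0.0215  0.1247 -0.0368] turn 0.0019 w 0.0396
t 7.1 pos [0.5206 0.3157 0.2297] yaw 0.2579 F [-0.43 -0.61 -2.02] -> shift [0.0217 0.1446 0.0383] turn 0.0019 w 0.0396
```

send_rows:
  series:
    - [0,[0.0215,0.03,-0.037],0.002]
    - [0,[0.0215,0.06,-0.037],0.002]
    - [0,[0.0215,0.09,-0.037],0.002]
    - [0,[0.0215,0.11,-0.037],0.002]
    - [0,[0.0215,0.125,-0.037],0.002]
    - [0,[0.0215,0.125,-0.037],0.002]
    - [0,[0.0215,0.125,-0.037],0.002]
    - [0,[0.0215,0.125,-0.037],0.002]

```text
clock: 7.9
position: [0.5514, 0.2878, 0.1066]
tool_rot: [-1.57, -0.002, 0.258]
contact_force: [-0.4, -0.4, 0.1]
gripper_width: 0.0396
```

```bash
sed -i 's/Cam("wrist")/Cam("wrist","w5")/' m.py; python3 m.py
```

```text
t 7.95 pos [0.5514 0.2879 0.1066] yaw 0.2578 F [ 1.19 -1.3  -1.39] -> shift [0. 0. 0.] turn -0.0022 w 0.04
outer (283, 114, 75, 58) ((532.125244140625, 357.46038818359375), (43.91679000854492, 32.84580612182617), 14.737927436828613)
hole (286, 117, 68, 52) ((532.0208129882812, 357.5101013183594), (40.30223846435547, 29.384729385375977), 14.73879337310791)
grey (262, 76, 117, 129) ((532.1925048828125, 357.42681884765625), (65.82479858398438, 73.7119140625), 14.109726905822754)
grey (513, 191, 127, 117) ((714.0498657226562, 334.43475341796875), (48.61021041870117, 76.74565887451172), 70.52428436279297)
grey (227, 399, 192, 20) ((583.4566040039062, 169.8577880859375), (145.65476989746094, 17.701858520507812), 14.649328231811523)
grey (0, 398, 89, 21) ((378.7650451660156, 116.79930114746094), (68.91227722167969, 18.56806182861328), 14.64928150177002)
relay (273, 309, 99, 64) ((0.5431175231933594, -1.2247810363769531), (29.55402374267578, 39.2979850769043), 89.92291259765625) [-19.1224 -16.0261] [20.1749 13.5767]
```

View pics/w5.png

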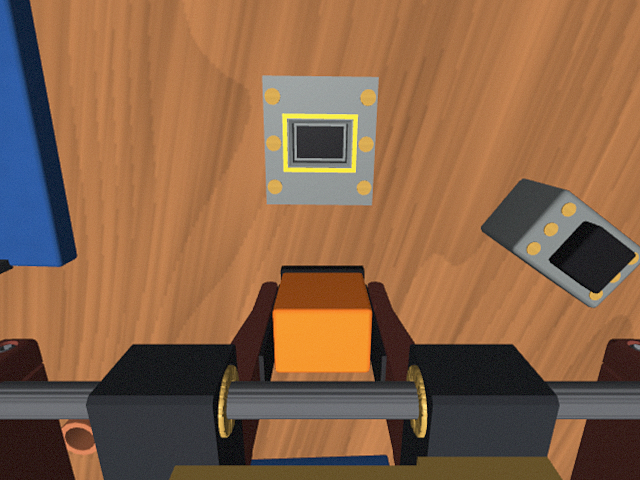

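```bash
python3 - <<'E'
from h import *
np.set_printoptions(precision=4,suppress=True)
c=camera("wrist"); T=np.array(c["tool_from_camera"]);K=np.array(c["K"])
px=np.array([[273.5,308.5],[371.5,308.5],[371.5,372.5],[273.5,372.5],[281,266],[363.5,266]],float)
d=np.c_[px,np.ones(6)]@np.linalg.inv(K).T@T[:3,:3].T; o=T[:3,3]
for y,ix in ((-.0157,[0,1,2,3]),(.0303,[4,5]),(.0443,[4,5])):
    t=(y-o[1])/d[ix,1]; print(y,((o+d[ix]*t[:,None])*1000)[:,[0,2]])
S=np.array([.5321,.3575]); y=.255; zz=np.array([-np.sin(y),np.cos(y)]);xx=np.array([np.cos(y),np.sin(y)])
Tt=S-.0005*xx+.0008*zz; print(Tt)
delta((*Tt,.083),y)
E
```

```text
-0.0157 [[-18.554   14.233 ]
 [ 19.9753  14.2349]
 [ 21.1928 -15.6363]
 [-19.7695 -15.6431]]
0.0303 [[-20.5706  13.7786]
 [ 21.7635  13.7778]]
0.0443 [[-22.2702   8.1764]
 [ 23.4512   8.1756]]
[0.5314 0.3581]
t 8.0 pos [0.5512 0.2879 0.1065] yaw 0.2579 F [ 0.46 -0.46 -1.35] -> shift [-0.0013  0.0235  0.073 ] turn 0.0029 w 0.0397
```

send_rows:
  series:
    - [0,[-0.0013,0.0,0.03],0.003]
    - [0,[-0.0013,0.01,0.06],0.003]
    - [0,[-0.0013,0.0235,0.0734],0.003]
    - [0,[-0.0013,0.0235,0.0734],0.003]
    - [0,[-0.0013,0.0235,0.0734],0.003]
    - [0,[-0.0013,0.0235,0.0734],0.003]
    - [0,[-0.0013,0.0235,0.0734],0.003]
    - [0,[-0.0013,0.0235,0.0734],0.003]

```text
clock: 8.8
position: [0.5313, 0.3571, 0.0821]
tool_rot: [-1.571, -0.001, 0.253]
contact_force: [0.0, -0.1, -1.1]
gripper_width: 0.0401
```

```bash
python3 - <<'E'
from h import *
delta((.5313,.3585,.0555),.255)
sd=Cam("side"); im=sd.im[260:440,160:340]; cv2.imwrite("pics/sd6c.png",cv2.cvtColor(cv2.resize(im,None,fx=3,fy=3,interpolation=cv2.INTER_CUBIC),cv2.COLOR_RGB2BGR))
w=Cam("wrist","w6")
E
```

```text
t 8.8 pos [0.5313 0.3571 0.0821] yaw 0.2534 F [ 0.02 -0.11 -1.07] -> shift [0.0003 0.0266 0.0013] turn -0.0016 w 0.0401
```

View pics/sd6c.png

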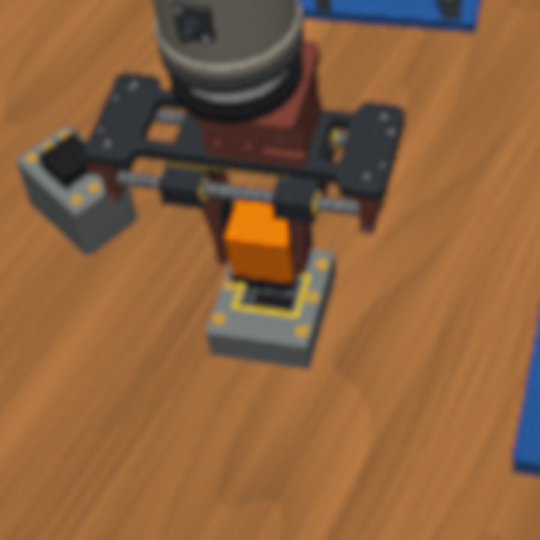

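View pics/w6.png

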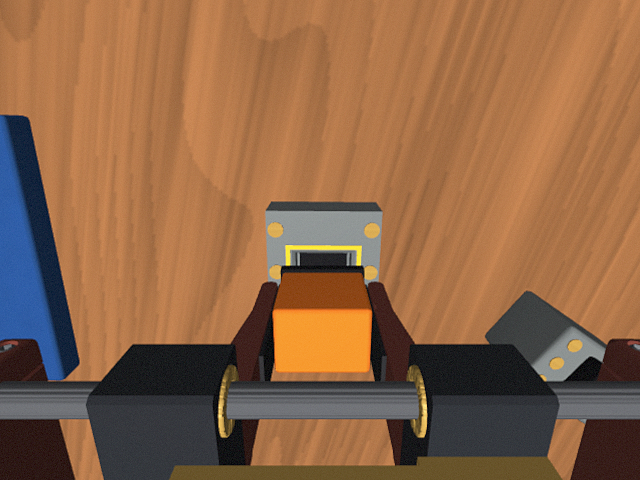

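send_rows:
  series:
    - [0,[0.0005,0.004,0.0008],0]
    - [0,[0.0005,0.007,0.0008],0]
    - [0,[0.0005,0.01,0.0008],0]
    - [0,[0.0005,0.012,0.0008],0]
    - [0,[0.0005,0.0135,0.0008],0]
    - [0,[0.0005,0.015,0.0008],0]
    - [0,[0.0005,0.016,0.0008],0]
    - [0,[0.0005,0.016,0.0008],0]

```text
clock: 9.7
position: [0.5307, 0.359, 0.0655]
tool_rot: [-1.571, 0.0, 0.255]
contact_force: [1.3, -1.1, -1.5]
gripper_width: 0.0398
```

send_rows:
  series:
    - [0,[0,0.002,0],0]
    - [0,[0,0.004,0],0]
    - [0,[0,0.006,0],0]
    - [0,[0,0.008,0],0]
    - [0,[0,0.009,0],0]
    - [0,[0,0.01,0],0]
    - [0,[0,0.011,0],0]
    - [0,[0,0.011,0],0]

```text
clock: 10.5
position: [0.5308, 0.359, 0.0555]
tool_rot: [-1.571, 0.0, 0.255]
contact_force: [-2.7, -1.7, 6.8]
gripper_width: 0.0398
```

```bash
python3 - <<'E'
from h import *
delta((.5313,.3585,.0555),.255)
sd=Cam("side"); im=sd.im[260:440,160:340]; cv2.imwrite("pics/sd7c.png",cv2.cvtColor(cv2.resize(im,None,fx=3,fy=3,interpolation=cv2.INTER_CUBIC),cv2.COLOR_RGB2BGR))
w=Cam("wrist","w7")
E
```

```text
t 10.5 pos [0.5308 0.359  0.0555] yaw 0.2548 F [-2.7  -1.71  6.75] -> shift [ 0.0003  0.     -0.0006] turn -0.0002 w 0.0398
```

View pics/sd7c.png

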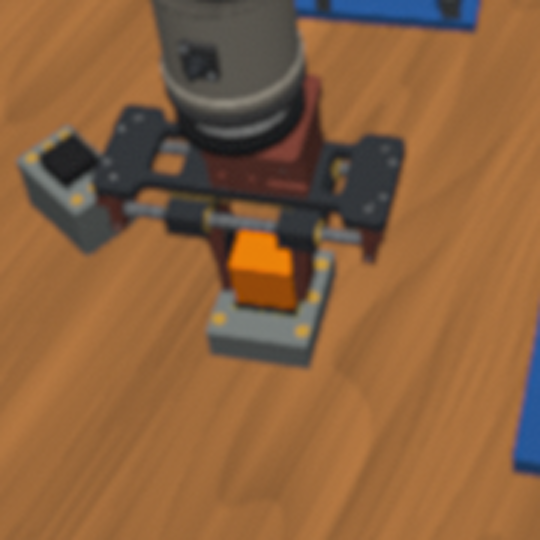

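View pics/w7.png

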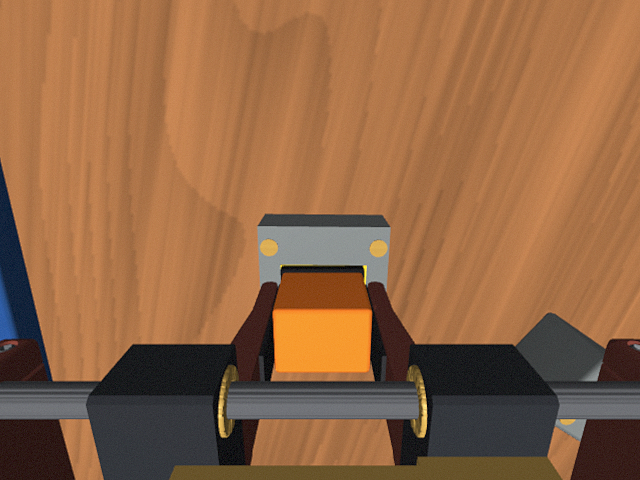

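send_rows:
  series:
    - [0,[0,0.001,0],0]
    - [0,[0,0.002,0],0]
    - [0,[0,0.002,0],0]
    - [0,[0,0.002,0],0]
    - [0,[0,0.002,0],0]
    - [0,[0,0.002,0],0]
    - [0,[0,0.002,0],0]
    - [0,[0,0.002,0],0]

```text
clock: 11.4
position: [0.5308, 0.359, 0.0555]
tool_rot: [-1.571, -0.0, 0.255]
contact_force: [-6.4, -5.9, 21.3]
gripper_width: 0.0401
```

send_rows:
  series:
    - [1,[0,0.0,0],0]
    - [1,[0,0,0],0]
    - [1,[0,0,0],0]
    - [1,[0,0,0],0]
    - [1,[0,0,0],0]
    - [1,[0,-0.03,0],0]
    - [1,[0,-0.07,0],0]
    - [1,[0,-0.12,0],0]

```text
clock: 12.2
position: [0.5297, 0.3581, 0.1721]
tool_rot: [-1.572, 0.004, 0.255]
contact_force: [1.1, -0.4, 0.6]
gripper_width: 0.0878
```

```bash
python3 - <<'E'
from h import *
np.set_printoptions(precision=4,suppress=True)
delta((.5,.3,.22),.255)
sd=Cam("side"); im=sd.im[260:440,160:340]; cv2.imwrite("pics/sd8c.png",cv2.cvtColor(cv2.resize(im,None,fx=3,fy=3,interpolation=cv2.INTER_CUBIC),cv2.COLOR_RGB2BGR))
w=Cam("wrist","w8")
for c in w.blobs((8,180,200),(20,255,255),200)[:1]:
    for z in (.072,):
        q=w.onz(c.reshape(-1,2),z)[:,:2]; print(cv2.minAreaRect((q*1000).astype(np.float32)))
E
```

```text
t 12.2 pos [0.5297 0.3581 0.1721] yaw 0.2551 F [ 1.07 -0.4   0.55] -> shift [-0.0436 -0.0477 -0.0488] turn 0.0001 w 0.0878
((531.3541870117188, 358.9201354980469), (38.77046203613281, 28.706323623657227), 14.686450004577637)
```

View pics/sd8c.png

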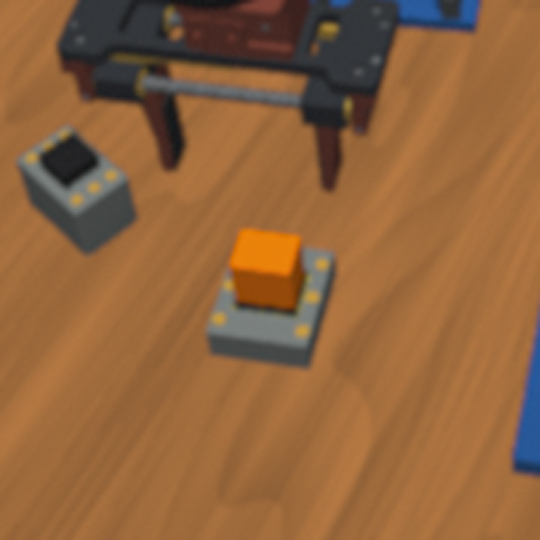

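View pics/w8.png

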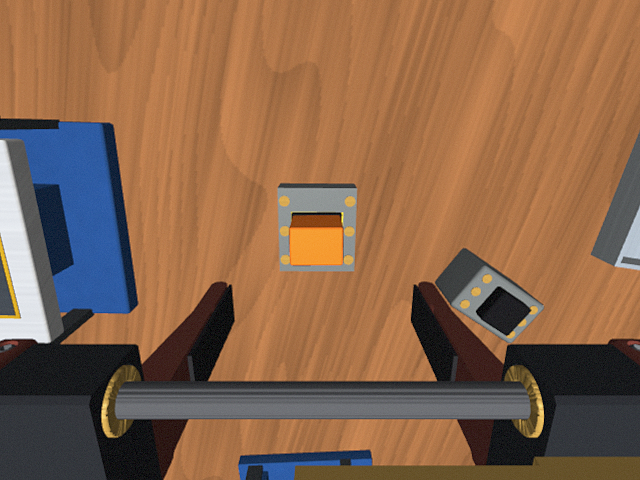

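```bash
python3 - <<'E'
from h import *
delta((.5,.0,.25),.255)
E
```

```text
t 12.3 pos [0.5342 0.3618 0.1799] yaw 0.2547 F [-0.35  1.17  0.93] -> shift [-0.1234 -0.0731 -0.3412] turn -0.0003 w 0.088
```

send_rows:
  series:
    - [1,[0,-0.04,-0.02],0]
    - [1,[-0.02,-0.07,-0.06],0]
    - [1,[-0.03,-0.07,-0.11],0]
    - [1,[-0.05,-0.07,-0.155],0]
    - [1,[-0.07,-0.07,-0.2],0]
    - [1,[-0.09,-0.07,-0.245],0]
    - [1,[-0.11,-0.07,-0.29],0]
    - [1,[-0.12,-0.07,-0.335],0]

```text
clock: 13.1
position: [0.4977, 0.0024, 0.2425]
tool_rot: [-1.571, 0.0, 0.255]
contact_force: [1.0, -1.5, -0.6]
gripper_width: 0.0879
```

send_rows:
  series:
    - [1,[0,0,0],0]
    - [1,[0,0,0],0]
    - [1,[0,0,0],0]
    - [1,[0,0,0],0]
    - [1,[0,0,0],0]
    - [1,[0,0,0],0]
    - [1,[0,0,0],0]
    - [1,[0,0,0],0]

```text
clock: 13.9
position: [0.4992, 0.0048, 0.2427]
tool_rot: [-1.571, -0.0, 0.255]
contact_force: [0.4, -0.0, -0.7]
gripper_width: 0.088
```

```bash
python3 - <<'E'
from h import *
import pickle
delta((.7,.0,.25),.255)
a=Cam("wrist","w9"); pickle.dump((a.im,a.K,a.R,a.o),open("A.pkl","wb"))
E
```

```text
t 13.9 pos [0.4992 0.0048 0.2427] yaw 0.2553 F [ 0.44 -0.03 -0.68] -> shift [ 0.1931 -0.0073 -0.0553] turn 0.0003 w 0.088
```

View pics/w9.png

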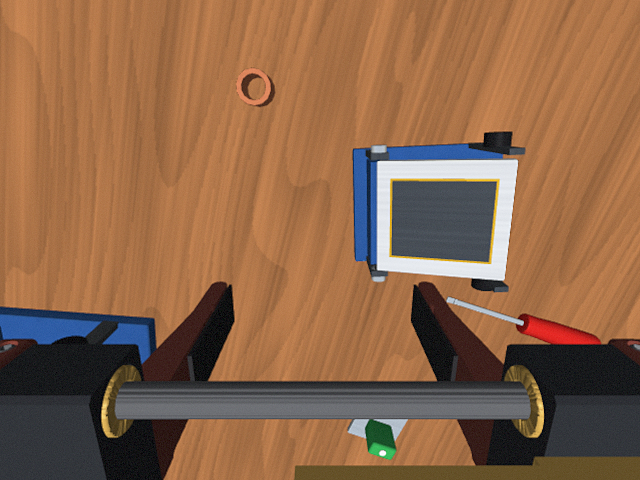

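send_rows:
  series:
    - [1,[0.05,-0.007,-0.01],0]
    - [1,[0.1,-0.007,-0.03],0]
    - [1,[0.145,-0.007,-0.05],0]
    - [1,[0.185,-0.007,-0.055],0]
    - [1,[0.193,-0.007,-0.055],0]
    - [1,[0.193,-0.007,-0.055],0]
    - [1,[0.193,-0.007,-0.055],0]
    - [1,[0.193,-0.007,-0.055],0]

```text
clock: 14.75
position: [0.6986, -0.0002, 0.2501]
tool_rot: [-1.571, 0.0, 0.255]
contact_force: [-0.1, -0.1, 0.1]
gripper_width: 0.088
```

```bash
cat > st.py <<'E'
from h import *
import pickle
from itertools import combinations
np.set_printoptions(precision=4,suppress=True)
delta((.7,.0,.25),.255)
b=Cam("wrist","w10"); pickle.dump((b.im,b.K,b.R,b.o),open("B.pkl","wb"))
a=Cam.__new__(Cam); a.im,a.K,a.R,a.o=pickle.load(open("A.pkl","rb")); a.hsv=cv2.cvtColor(a.im,cv2.COLOR_RGB2HSV)
def quad(c,roi):
    m=cv2.inRange(c.hsv,np.array((18,130,120)),np.array((32,255,255))); mm=np.zeros_like(m); x,y,w,h=roi; mm[y:y+h,x:x+w]=m[y:y+h,x:x+w]
    cs,_=cv2.findContours(mm,cv2.RETR_EXTERNAL,cv2.CHAIN_APPROX_NONE); k=max(cs,key=lambda q:cv2.contourArea(cv2.convexHull(q)))
    hull=cv2.convexHull(k).reshape(-1,2).astype(float); pts=k.reshape(-1,2).astype(float)
    ap=cv2.approxPolyDP(cv2.convexHull(k),0.03*cv2.arcLength(cv2.convexHull(k),True),True).reshape(-1,2).astype(float)
    # refine: fit line to contour points near each side
    L=[]
    for i in range(len(ap)):
        p,q=ap[i],ap[(i+1)%len(ap)]; d=(q-p)/np.linalg.norm(q-p); n=np.array([-d[1],d[0]])
        r=pts-p; s=(r@d)/np.linalg.norm(q-p); ok=(abs(r@n)<2.0)&(s>.1)&(s<.9)
        vx,vy,x0,y0=cv2.fitLine(pts[ok].astype(np.float32),cv2.DIST_HUBER,0,.01,.01).ravel(); L.append(np.cross([x0,y0,1],[x0+vx,y0+vy,1]))
    out=[]
    for i in range(len(ap)):
        x=np.cross(L[i-1],L[i]); out.append(x[:2]/x[2])
    return np.array(out)
E
cat > st2.py <<'E'
exec(open("st.py").read())
qa=quad(a,(380,170,130,105)); print("A",qa)
E
python3 st2.py
```

```text
t 14.75 pos [ 0.6986 -0.0002  0.2501] yaw 0.2549 F [-0.1  -0.09  0.06] -> shift [ 0.0014  0.0001 -0.0002] turn -0.0001 w 0.088
A [[498.3429 179.    ]
 [489.8082 262.9814]
 [390.     256.1241]
 [390.     179.    ]]
```

View pics/w10.png

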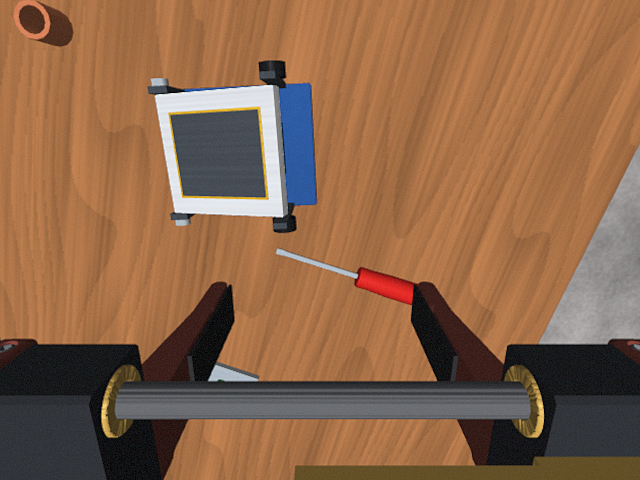

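```bash
cat > st3.py <<'E'
exec(open("st.py").read().replace('"w10"','None').replace('pickle.dump((b.im','#'))
b.im,b.K,b.R,b.o=pickle.load(open("B.pkl","rb")); b.hsv=cv2.cvtColor(b.im,cv2.COLOR_RGB2HSV)
qa=quad(a,(380,170,130,105)); qb=quad(b,(160,95,120,115)); print(qb)
wa=a.onz(qa,.05)[:,:2]; wb=b.onz(qb,.05)[:,:2]
sh=min(range(4),key=lambda k:np.linalg.norm(wa-np.roll(wb,k,0))); qb=np.roll(qb,sh,0)
P=[]
for p,q in zip(qa,qb):
    x,g=tri(a,p,b,q); P.append(x); print(x,"gap",round(g*1000,2))
P=np.array(P); C=P.mean(0); print("centre",C,"sides",np.linalg.norm(P-np.roll(P,-1,0),axis=1))
n=np.linalg.svd(P-C)[2][2]; n*=np.sign(n[2]); print("normal",n,"tilt",np.arccos(n[2]),"yaw",np.arctan2(-n[1],-n[0]), "resid",(P-C)@n)
# edges directions
for i in range(4):
    d=P[(i+1)%4]-P[i]; print(d/np.linalg.norm(d),np.degrees(np.arctan2(d[1],d[0])))
E
python3 st3.py
```

```text
t 14.8 pos [ 0.6988 -0.0002  0.2503] yaw 0.2548 F [-0.54 -0.1  -0.11] -> shift [ 0.0012  0.0003 -0.0001] turn -0.0002 w 0.0876
[[258.8817 107.0311]
 [266.9924 198.4764]
 [182.018  196.6646]
 [168.3242 112.8723]]
[0.6271 0.08   0.0905] gap 0.11
[0.6483 0.0107 0.091 ] gap 0.07
[ 0.5703 -0.0134  0.0643] gap 0.02
[0.5484 0.0555 0.063 ] gap 0.32
centre [0.5985 0.0332 0.0772] sides [0.0725 0.0859 0.0723 0.0869]
normal [-0.3028 -0.0826  0.9495] tilt 0.31928785485951916 yaw 0.26611990803542657 resid [ 0.0001 -0.0001  0.0001 -0.0001]
[ 0.2926 -0.9562  0.0062] -72.98870178119462
[-0.9083 -0.28   -0.3107] -162.86654512598065
[-0.3027  0.9529 -0.0177] 107.61999171875766
[0.9058 0.2815 0.3167] 17.266478789796885
```

```bash
python3 - <<'E'
from h import *
print(np.round(status.get_state()["qpos"],3))
delta((.60,-.25,.20),1.44)
delta((.60,-.25,.20),-1.70)
E
```

```text
[-0.068  0.509 -0.03   1.477  0.016  1.155  0.153]
t 14.85 pos [ 6.989e-01 -2.000e-04  2.503e-01] yaw 0.2548 F [-0.63  0.27  0.86] -> shift [-0.1587  0.0503 -0.2168] turn -1.1852 w 0.0877
t 14.85 pos [ 6.989e-01 -2.000e-04  2.503e-01] yaw 0.2548 F [-0.63  0.27  0.86] -> shift [-0.1587  0.0503 -0.2168] turn 1.9548 w 0.0877
```

```bash
python3 - <<'E'
from h import *
delta((.67,-.262,.21),1.44)
E
```

```text
t 14.85 pos [ 6.989e-01 -2.000e-04  2.503e-01] yaw 0.2548 F [-0.63  0.27  0.86] -> shift [-0.094   0.0403 -0.2461] turn -1.1852 w 0.0877
```

send_rows:
  series:
    - [1,[-0.01,0,-0.03],-0.148]
    - [1,[-0.03,0,-0.07],-0.296]
    - [1,[-0.045,0,-0.11],-0.444]
    - [1,[-0.06,0.01,-0.15],-0.592]
    - [1,[-0.08,0.02,-0.19],-0.74]
    - [1,[-0.094,0.03,-0.22],-0.888]
    - [1,[-0.094,0.04,-0.246],-1.036]
    - [1,[-0.094,0.04,-0.246],-1.185]

```text
clock: 15.65
position: [0.6684, -0.2677, 0.2082]
tool_rot: [-1.568, 0.003, 1.439]
contact_force: [0.0, 0.2, -0.8]
gripper_width: 0.0879
```

send_rows:
  series:
    - [1,[0,0,0],0]
    - [1,[0,0,0],0]
    - [1,[0,0,0],0]
    - [1,[0,0,0],0]
    - [1,[0,0,0],0]
    - [1,[0,0,0],0]
    - [1,[0,0,0],0]
    - [1,[0,0,0],0]

```text
clock: 16.45
position: [0.6709, -0.2617, 0.2096]
tool_rot: [-1.571, 0.0, 1.44]
contact_force: [0.2, 0.4, 1.3]
gripper_width: 0.0876
```

```bash
python3 - <<'E'
from h import *
w=Cam("wrist","w11")
for c in w.blobs((50,120,120),(85,255,255),60)[:1]:
    q=w.onz(c.reshape(-1,2),.048)[:,:2]; print("handle",cv2.boundingRect(c),cv2.minAreaRect((q*1000).astype(np.float32)))
m=cv2.inRange(w.hsv,np.array((90,0,140)),np.array((130,70,255)))
for c in w.blobs((90,0,140),(130,70,255),500)[:2]:
    q=w.onz(c.reshape(-1,2),.008)[:,:2]; print("sole",cv2.boundingRect(c),cv2.minAreaRect((q*1000).astype(np.float32)))
delta((.6411,-.2578,.046),1.44)
E
```

```text
handle (312, 172, 20, 37) ((641.647705078125, -258.56573486328125), (16.198883056640625, 30.47163200378418), 82.48844909667969)
sole (296, 149, 53, 67) ((641.711181640625, -258.3959045410156), (49.25558853149414, 62.35737609863281), 82.48702239990234)
sole (620, 36, 20, 55) ((576.5875854492188, 17.8226375579834), (43.681068420410156, 15.642986297607422), 7.216195583343506)
t 16.5 pos [ 0.6709 -0.2617  0.2096] yaw 1.4399 F [-0.28  0.85 -0.28] -> shift [-0.      0.1636  0.0301] turn -0.0001 w 0.088
```

View pics/w11.png

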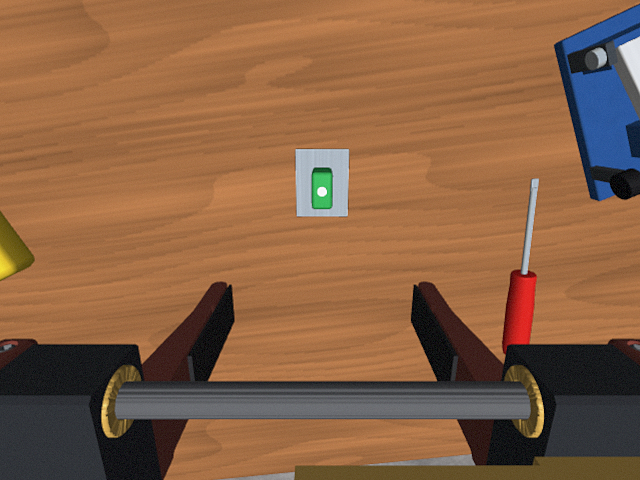

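send_rows:
  series:
    - [1,[-0.0005,0.04,0.0296],0]
    - [1,[-0.0005,0.08,0.0296],0]
    - [1,[-0.0005,0.12,0.0296],0]
    - [1,[-0.0005,0.15,0.0296],0]
    - [1,[-0.0005,0.1636,0.0296],0]
    - [0.0,[-0.0005,0.1636,0.0296],0]
    - [0,[-0.0005,0.1636,0.0296],0]
    - [0,[-0.0005,0.1636,0.0296],0]

```text
clock: 17.3
position: [0.643, -0.2588, 0.0483]
tool_rot: [-1.574, 0.001, 1.44]
contact_force: [0.8, 1.0, 0.8]
gripper_width: 0.0673
```

send_rows:
  series:
    - [0,[0,0,0],0]
    - [0,[0,0,0],0]
    - [0,[0,0,0],0]
    - [0,[0,0,0],0]
    - [0,[0,0,0],0]
    - [0,[0,0,0],0]
    - [0,[0,0,0],0]
    - [0,[0,0,0],0]

```text
clock: 18.1
position: [0.6415, -0.2583, 0.046]
tool_rot: [-1.571, -0.0, 1.44]
contact_force: [-0.0, -0.0, 0.9]
gripper_width: 0.0178
```

```bash
python3 - <<'E'
from h import *
y=.300; th=.317; n=np.array([-np.sin(th)*np.cos(y),-np.sin(th)*np.sin(y),np.cos(th)]); C=np.array([.5985,.0332,.0772])
print("n",n)
delta((.6,-.05,.19),1.871)
E
```

```text
n [-0.29779505 -0.0921188   0.95017484]
t 18.1 pos [ 0.6415 -0.2583  0.046 ] yaw 1.44 F [-0.03 -0.02  0.89] -> shift [ 0.2011 -0.144   0.0683] turn -0.431 w 0.0178
```

send_rows:
  series:
    - [0,[0,-0.04,0],0]
    - [0,[0,-0.08,0],0]
    - [0,[0.0,-0.12,0.0],0]
    - [0,[0.04,-0.145,0.01],-0.1]
    - [0,[0.085,-0.145,0.03],-0.2]
    - [0,[0.13,-0.145,0.045],-0.3]
    - [0,[0.17,-0.145,0.06],-0.4]
    - [0,[0.2,-0.145,0.068],-0.431]

```text
clock: 18.9
position: [0.5987, -0.0478, 0.191]
tool_rot: [-1.57, -0.001, 1.877]
contact_force: [0.0, -0.5, -1.7]
gripper_width: 0.0178
```

```bash
python3 - <<'E'
from h import *
delta((.5902,.0306,.185),1.871)
delta((.5902,.0306,.1434),1.871)
E
```

```text
t 18.9 pos [ 0.5987 -0.0478  0.191 ] yaw 1.8769 F [ 0.03 -0.54 -1.72] -> shift [ 0.0773  0.0061 -0.0155] turn 0.0059 w 0.0178
t 18.9 pos [ 0.5987 -0.0478  0.191 ] yaw 1.8769 F [ 0.03 -0.54 -1.72] -> shift [ 0.0773  0.0477 -0.0155] turn 0.0059 w 0.0178
```

send_rows:
  series:
    - [0,[0.04,0.006,-0.01],0]
    - [0,[0.077,0.006,-0.0155],0]
    - [0,[0.077,0.02,-0.0155],0]
    - [0,[0.077,0.035,-0.0155],0]
    - [0,[0.077,0.047,-0.0155],0]
    - [0,[0.077,0.047,-0.0155],0]
    - [0,[0.077,0.047,-0.0155],0]
    - [0,[0.077,0.047,-0.0155],0]

```text
clock: 19.7
position: [0.5927, 0.0262, 0.1445]
tool_rot: [-1.572, 0.0, 1.87]
contact_force: [0.1, 0.1, -2.1]
gripper_width: 0.0178
```

```bash
cat > pv.py <<'E'
from h import *
import sys
np.set_printoptions(precision=4,suppress=True)
y=.300; th=.317; n=np.array([-np.sin(th)*np.cos(y),-np.sin(th)*np.sin(y),np.cos(th)]); C=np.array([.5985,.0332,.0772])
t=np.array([np.cos(th)*np.cos(y),np.cos(th)*np.sin(y),np.sin(th)]); l=np.array([-np.sin(y),np.cos(y),0])
Fs=[];Ps=[]
s=status.get_state(); P=np.array(s["position"]); F=np.array(s["contact_force"])
v=P-[0,0,.0075]-C
print("pivot rel face: up %.1f  lvl %.1f  n %.1f mm"%tuple(1000*v@np.c_[t,l,n]),"F t,l,n",np.round(F@np.c_[t,l,n],2),"torque",np.round(s["wrist_torque"],2))
delta(P,1.871)
R=rot(s["tool_rot"]); print("in tool axes: n",np.round(R.T@n,3),"t",np.round(R.T@t,3))
if len(sys.argv)>1:
    w=Cam("wrist",sys.argv[1]+"w"); d=Cam("side"); im=d.im[150:290,220:360]; cv2.imwrite(f"pics/{sys.argv[1]}s.png",cv2.cvtColor(cv2.resize(im,None,fx=4,fy=4,interpolation=cv2.INTER_CUBIC),cv2.COLOR_RGB2BGR))
E
python3 pv.py p1
```

```text
pivot rel face: up 11.4  lvl -4.9  n 59.2 mm F t,l,n [-0.51  0.07 -2.01] torque [ 0.08 -0.06 -0.01]
t 19.7 pos [0.5927 0.0262 0.1445] yaw 1.8697 F [ 0.11  0.11 -2.07] -> shift [0. 0. 0.] turn -0.0013 w 0.0178
in tool axes: n [-0.001 -0.95   0.311] t [ 0.001 -0.311 -0.95 ]
```

View pics/p1w.png

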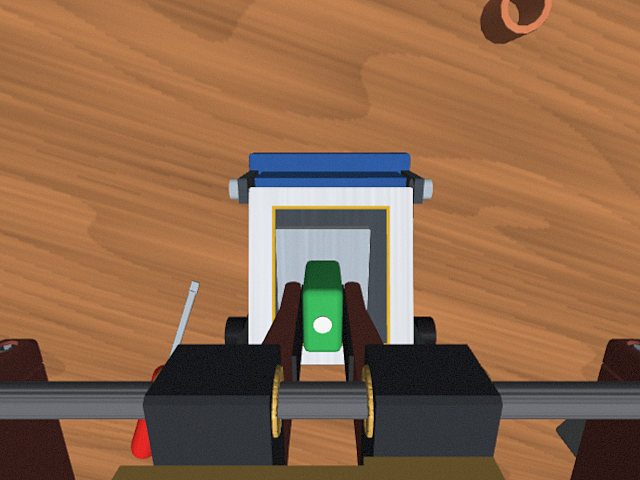

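View pics/p1s.png

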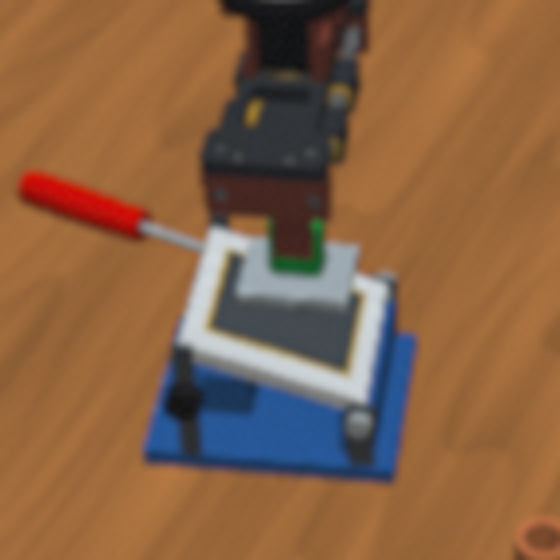

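send_rows:
  series:
    - [0,[0.005,0.002,-0.001],0]
    - [0,[0.005,0.004,-0.002],0]
    - [0,[0.005,0.007,-0.003],0]
    - [0,[0.005,0.0105,-0.0034],0]
    - [0,[0.005,0.0105,-0.0034],0]
    - [0,[0.005,0.0105,-0.0034],0]
    - [0,[0.005,0.0105,-0.0034],0]
    - [0,[0.005,0.0105,-0.0034],0]

```text
clock: 20.6
position: [0.594, 0.0327, 0.1337]
tool_rot: [-1.571, 0.0, 1.871]
contact_force: [-0.1, 0.5, -2.0]
gripper_width: 0.0178
```

```bash
python3 pv.py
```

```text
pivot rel face: up 11.1  lvl 0.9  n 47.9 mm F t,l,n [-0.58  0.53 -1.94] torque [ 0.13 -0.01 -0.03]
t 20.6 pos [0.594  0.0327 0.1337] yaw 1.8709 F [-0.1   0.52 -2.03] -> shift [0. 0. 0.] turn -0.0001 w 0.0178
in tool axes: n [ 0.    -0.95   0.312] t [-0.    -0.312 -0.95 ]
```

send_rows:
  series:
    - [0,[0,0.0006,0.0002],0]
    - [0,[0,0.0012,0.0004],0]
    - [0,[0,0.0018,0.0006],0]
    - [0,[0,0.0024,0.0008],0]
    - [0,[0,0.003,0.001],0]
    - [0,[0,0.0036,0.0012],0]
    - [0,[0,0.0042,0.0014],0]
    - [0,[0,0.0047,0.0016],0]

```text
clock: 21.4
position: [0.5931, 0.0324, 0.1312]
tool_rot: [-1.573, 0.001, 1.871]
contact_force: [-6.8, -1.2, 15.8]
gripper_width: 0.0178
```

```bash
python3 pv.py
```

```text
pivot rel face: up 9.4  lvl 0.8  n 45.8 mm F t,l,n [-1.63  0.85 17.16] torque [-0.04  1.13  0.  ]
t 21.4 pos [0.5931 0.0324 0.1312] yaw 1.8708 F [-6.84 -1.23 15.8 ] -> shift [0. 0. 0.] turn -0.0002 w 0.0178
in tool axes: n [-0.001 -0.951  0.31 ] t [-0.    -0.31  -0.951]
```

send_rows:
  series:
    - [0,[0,0.0002,0.0006],0]
    - [0,[0,0.0004,0.0012],0]
    - [0,[0,0.0006,0.0018],0]
    - [0,[0,0.0008,0.0024],0]
    - [0,[0,0.001,0.003],0]
    - [0,[0,0.0012,0.0036],0]
    - [0,[0,0.0014,0.0042],0]
    - [0,[0,0.0016,0.0048],0]

```text
clock: 22.2
position: [0.5909, 0.0317, 0.1295]
tool_rot: [-1.578, 0.001, 1.871]
contact_force: [2.2, 0.9, 6.6]
gripper_width: 0.0176
```

```bash
python3 pv.py p2
```

```text
pivot rel face: up 6.7  lvl 0.8  n 45.0 mm F t,l,n [4.29 0.23 5.57] torque [ 0.41 -0.88 -0.01]
t 22.2 pos [0.5909 0.0317 0.1295] yaw 1.8711 F [2.17 0.91 6.63] -> shift [0. 0. 0.] turn 0.0001 w 0.0176
in tool axes: n [-0.001 -0.952  0.305] t [-0.001 -0.305 -0.952]
```

View pics/p2w.png

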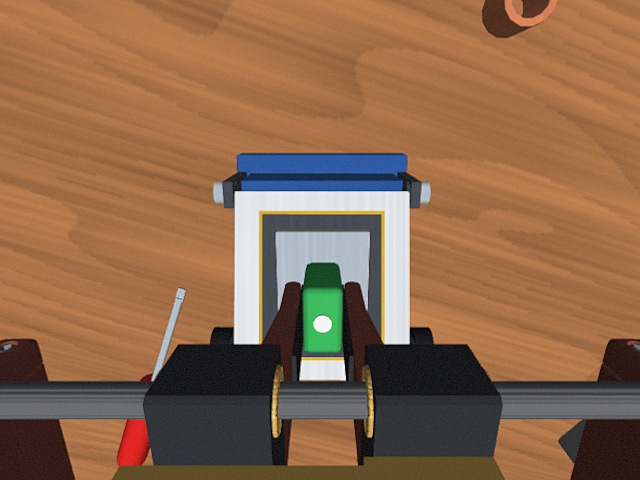

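View pics/p2s.png

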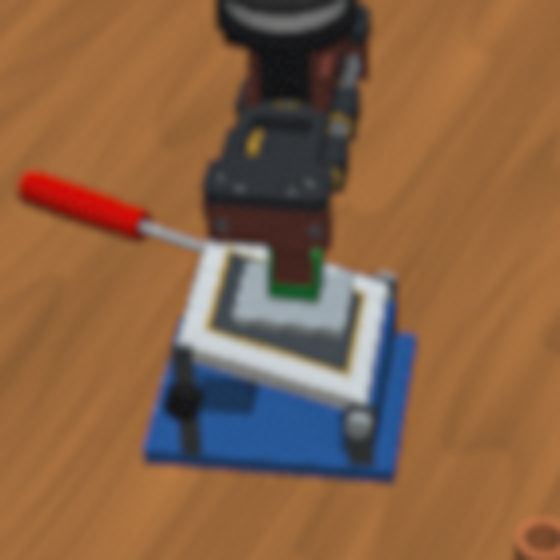

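send_rows:
  series:
    - [0,[0,0.0003,0.0006],0]
    - [0,[0,0.0007,0.0012],0]
    - [0,[0,0.0012,0.0018],0]
    - [0,[0,0.0017,0.0025],0]
    - [0,[0,0.0023,0.0031],0]
    - [0,[0,0.003,0.0037],0]
    - [0,[0,0.0036,0.0043],0]
    - [0,[0,0.0043,0.0049],0]

```text
clock: 23.1
position: [0.5858, 0.0302, 0.125]
tool_rot: [-1.577, 0.001, 1.871]
contact_force: [1.2, 0.2, 7.2]
gripper_width: 0.0181
```

```bash
python3 pv.py p3
```

```text
pivot rel face: up 0.2  lvl 0.9  n 42.4 mm F t,l,n [ 3.44 -0.13  6.46] torque [ 0.35 -0.62 -0.01]
t 23.1 pos [0.5858 0.0302 0.125 ] yaw 1.8711 F [1.24 0.24 7.21] -> shift [0. 0. 0.] turn 0.0001 w 0.0181
in tool axes: n [-0.001 -0.952  0.306] t [-0.    -0.306 -0.952]
```

View pics/p3w.png

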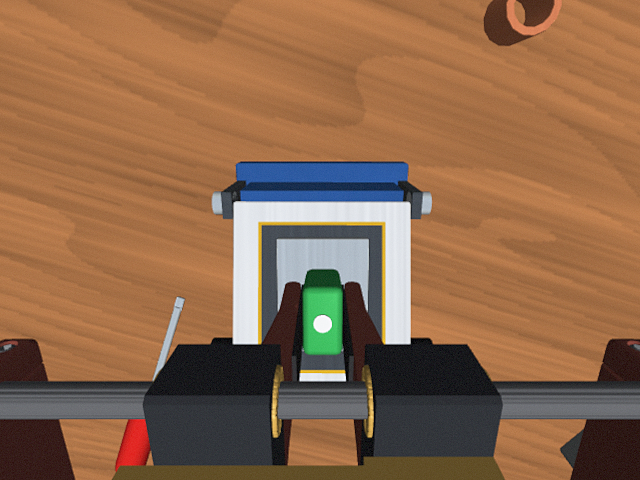

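View pics/p3s.png

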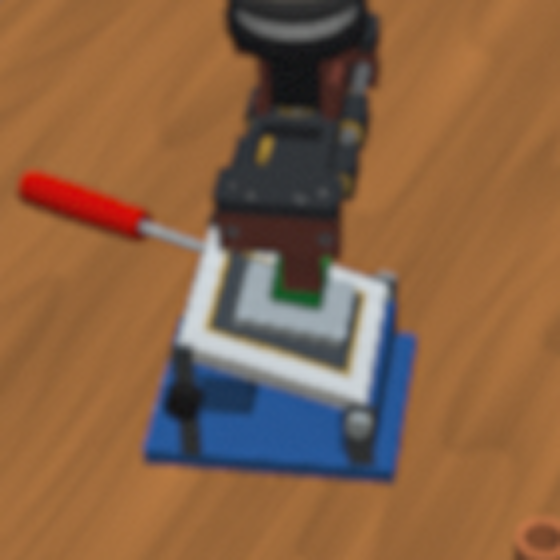

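send_rows:
  series:
    - [0,[0,0.0006,0.0006],0]
    - [0,[0,0.0012,0.0011],0]
    - [0,[0,0.0018,0.0016],0]
    - [0,[0,0.0024,0.0021],0]
    - [0,[0,0.0031,0.0026],0]
    - [0,[0,0.0038,0.003],0]
    - [0,[0,0.0045,0.0034],0]
    - [0,[0,0.005,0.0037],0]

```text
clock: 24.0
position: [0.5817, 0.0289, 0.1197]
tool_rot: [-1.576, 0.001, 1.871]
contact_force: [0.1, 0.1, 8.2]
gripper_width: 0.0179
```

```bash
python3 pv.py p4
```

```text
pivot rel face: up -5.6  lvl 0.8  n 38.7 mm F t,l,n [2.64 0.08 7.74] torque [ 0.25 -0.32 -0.  ]
t 24.0 pos [0.5817 0.0289 0.1197] yaw 1.871 F [0.07 0.11 8.18] -> shift [0. 0. 0.] turn 0.0 w 0.0179
in tool axes: n [-0.001 -0.952  0.307] t [-0.    -0.307 -0.952]
```

View pics/p4w.png

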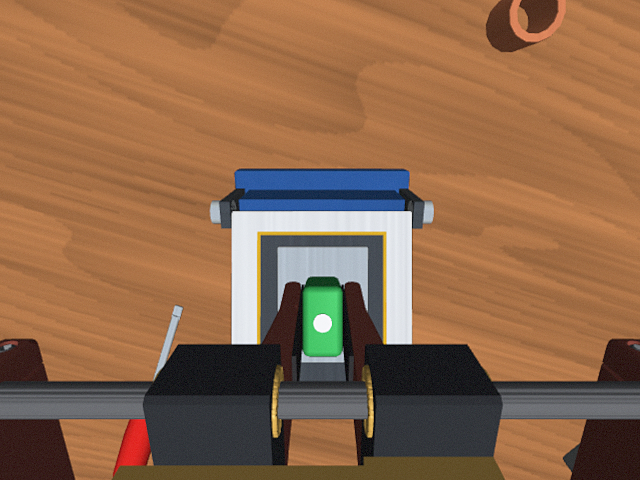

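View pics/p4s.png

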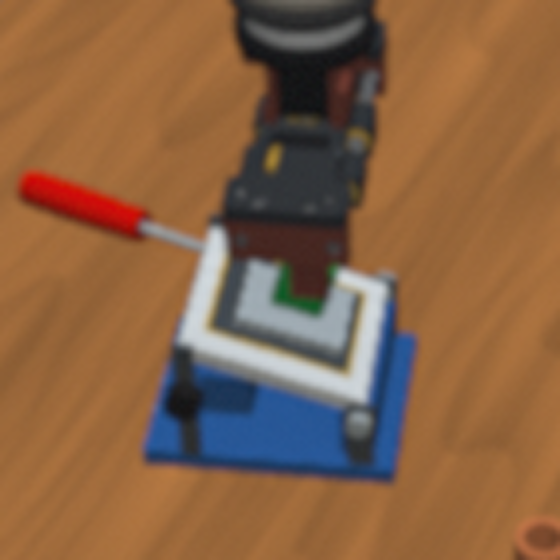

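send_rows:
  series:
    - [0,[0,0.0003,0.0001],0]
    - [0,[0,0.0005,0.0001],0]
    - [0,[0,0.0008,0.0001],0]
    - [0,[0,0.001,0.0002],0]
    - [0,[0,0.0012,0.0002],0]
    - [0,[0,0.0012,0.0002],0]
    - [0,[0,0.0012,0.0002],0]
    - [0,[0,0.0012,0.0002],0]

```text
clock: 24.9
position: [0.581, 0.0286, 0.1185]
tool_rot: [-1.574, 0.001, 1.871]
contact_force: [-2.5, -0.6, 8.0]
gripper_width: 0.0175
```

```bash
python3 pv.py
```

```text
pivot rel face: up -6.7  lvl 0.8  n 37.8 mm F t,l,n [0.05 0.16 8.43] torque [0.19 0.06 0.02]
t 24.9 pos [0.581  0.0286 0.1185] yaw 1.8709 F [-2.51 -0.61  8.03] -> shift [0. 0. 0.] turn -0.0001 w 0.0175
in tool axes: n [-0.001 -0.951  0.308] t [-0.    -0.308 -0.951]
```

send_rows:
  series:
    - [0,[0,0.0003,-0.0001],0]
    - [0,[0,0.0006,-0.0001],0]
    - [0,[0,0.0009,-0.0002],0]
    - [0,[0,0.0011,-0.0003],0]
    - [0,[0,0.0014,-0.0004],0]
    - [0,[0,0.0014,-0.0004],0]
    - [0,[0,0.0014,-0.0004],0]
    - [0,[0,0.0014,-0.0004],0]

```text
clock: 25.7
position: [0.581, 0.0286, 0.1185]
tool_rot: [-1.574, 0.001, 1.871]
contact_force: [-7.5, -1.4, 21.6]
gripper_width: 0.018
```

```bash
python3 pv.py p5; python3 - <<'E'
import cv2
im=cv2.imread("pics/p5w.png")[190:400,200:450]; cv2.imwrite("pics/p5wc.png",cv2.resize(im,None,fx=3,fy=2.8*1.0,interpolation=cv2.INTER_CUBIC))
E
```

```text
pivot rel face: up -6.6  lvl 0.8  n 37.7 mm F t,l,n [-0.46  0.9  22.89] torque [-0.02  1.39 -0.04]
t 25.7 pos [0.581  0.0286 0.1185] yaw 1.8708 F [-7.5  -1.38 21.61] -> shift [0. 0. 0.] turn -0.0002 w 0.018
in tool axes: n [-0.001 -0.951  0.309] t [-0.    -0.309 -0.951]
```

View pics/p5wc.png

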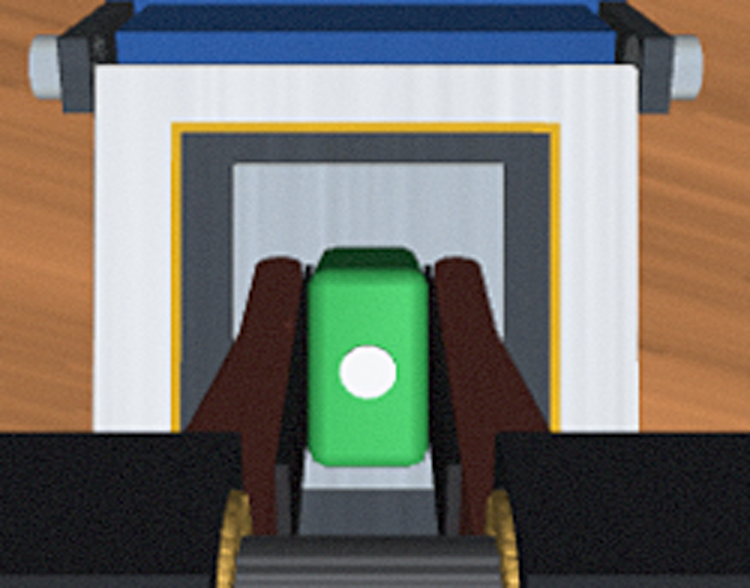

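View pics/p5s.png

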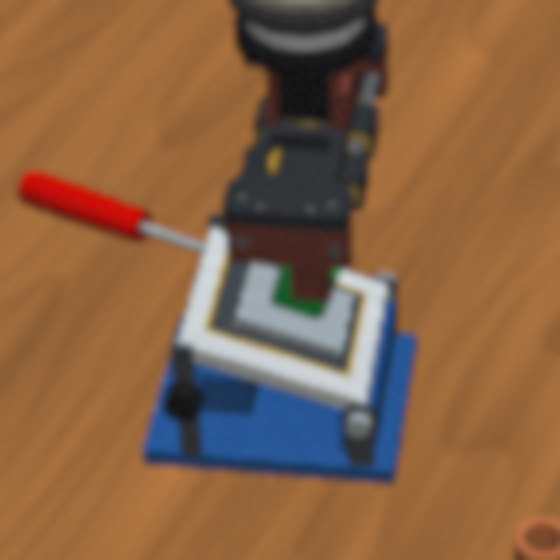

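send_rows:
  series:
    - [0,[0,-0.002,0.0007],0]
    - [0,[0,-0.0045,0.0014],0]
    - [0,[0,-0.0067,0.0022],0]
    - [0,[-0.0004,-0.0075,0.0],0]
    - [0,[-0.0008,-0.0087,-0.002],0]
    - [0,[-0.0008,-0.0087,-0.004],0]
    - [0,[-0.0008,-0.0087,-0.004],0]
    - [0,[-0.0008,-0.0087,-0.004],0]

```text
clock: 26.6
position: [0.5839, 0.0289, 0.1239]
tool_rot: [-1.571, -0.0, 1.871]
contact_force: [0.7, -0.4, -2.5]
gripper_width: 0.0175
```

```bash
python3 pv.py p6
```

```text
pivot rel face: up -2.3  lvl 0.2  n 42.0 mm F t,l,n [-0.21 -0.57 -2.58] torque [ 0.15 -0.02 -0.01]
t 26.6 pos [0.5839 0.0289 0.1239] yaw 1.8711 F [ 0.75 -0.36 -2.52] -> shift [0. 0. 0.] turn 0.0001 w 0.0175
in tool axes: n [ 0.    -0.95   0.312] t [-0.    -0.312 -0.95 ]
```

View pics/p6w.png

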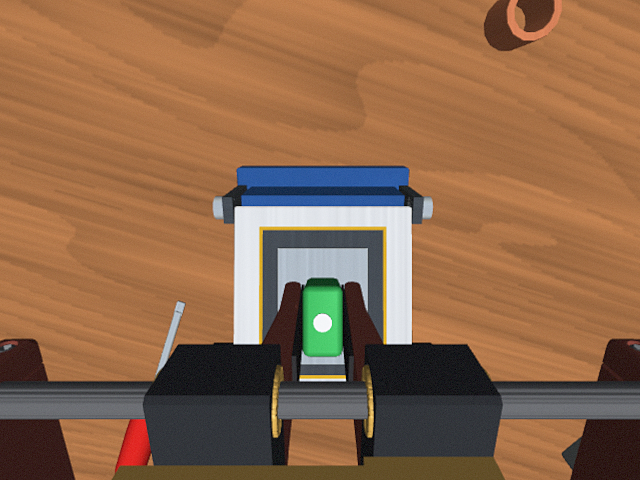

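View pics/p6s.png

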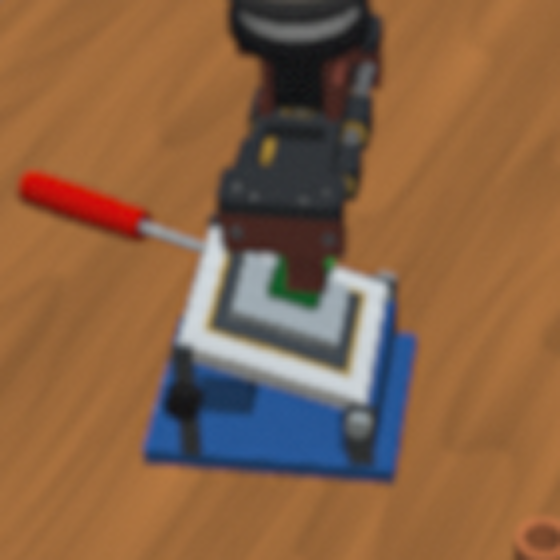

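send_rows:
  series:
    - [0,[0,-0.0004,-0.0012],0]
    - [0,[0,-0.0008,-0.0024],0]
    - [0,[0,0.0,-0.0027],0]
    - [0,[0,0.001,-0.003],0]
    - [0,[0,0.002,-0.0033],0]
    - [0,[0,0.0025,-0.0035],0]
    - [0,[0,0.0025,-0.0035],0]
    - [0,[0,0.0025,-0.0035],0]

```text
clock: 27.5
position: [0.5872, 0.0298, 0.1215]
tool_rot: [-1.571, -0.0, 1.871]
contact_force: [0.1, 0.1, -1.7]
gripper_width: 0.0181
```

```bash
python3 pv.py
```

```text
pivot rel face: up 0.3  lvl 0.1  n 38.7 mm F t,l,n [-0.43  0.07 -1.68] torque [ 0.14 -0.05  0.  ]
t 27.5 pos [0.5872 0.0298 0.1215] yaw 1.871 F [ 0.09  0.11 -1.73] -> shift [0. 0. 0.] turn -0.0 w 0.0181
in tool axes: n [ 0.    -0.95   0.312] t [-0.    -0.312 -0.95 ]
```

send_rows:
  series:
    - [0,[0,0.0004,-0.0001],0]
    - [0,[0,0.0008,-0.0003],0]
    - [0,[0,0.0012,-0.0004],0]
    - [0,[0,0.0016,-0.0005],0]
    - [0,[0,0.002,-0.0006],0]
    - [0,[0,0.0024,-0.0008],0]
    - [0,[0,0.0027,-0.0009],0]
    - [0,[0,0.0027,-0.0009],0]

```text
clock: 28.3
position: [0.5874, 0.0299, 0.1206]
tool_rot: [-1.569, 0.001, 1.871]
contact_force: [-9.8, -2.3, 16.5]
gripper_width: 0.018
```

```bash
python3 pv.py
```

```text
pivot rel face: up 0.2  lvl 0.1  n 37.7 mm F t,l,n [-4.43  0.71 18.86] torque [-0.16  1.78  0.01]
t 28.3 pos [0.5874 0.0299 0.1206] yaw 1.8707 F [-9.84 -2.3  16.54] -> shift [0. 0. 0.] turn -0.0003 w 0.018
in tool axes: n [-0.001 -0.95   0.313] t [-0.    -0.313 -0.95 ]
```

send_rows:
  series:
    - [0,[0,-0.0003,0.0002],0]
    - [0,[0,-0.0006,0.0004],0]
    - [0,[0,-0.001,0.0007],0]
    - [0,[0,-0.001,0.0007],0]
    - [0,[0,-0.001,0.0007],0]
    - [0,[0,-0.001,0.0007],0]
    - [0,[0,-0.001,0.0007],0]
    - [0,[0,-0.001,0.0007],0]

```text
clock: 29.1
position: [0.5873, 0.0299, 0.1206]
tool_rot: [-1.571, 0.0, 1.871]
contact_force: [-4.5, -0.4, 8.2]
gripper_width: 0.0181
```

```bash
python3 pv.py p7; python3 - <<'E'
import cv2
im=cv2.imread("pics/p7w.png")[190:400,200:450]; cv2.imwrite("pics/p7wc.png",cv2.resize(im,None,fx=3,fy=2.8*1.0,interpolation=cv2.INTER_CUBIC))
E
```

```text
pivot rel face: up 0.1  lvl 0.1  n 37.8 mm F t,l,n [-1.61  0.97  9.12] torque [-0.04  0.74  0.03]
t 29.1 pos [0.5873 0.0299 0.1206] yaw 1.8709 F [-4.47 -0.36  8.16] -> shift [0. 0. 0.] turn -0.0001 w 0.0181
in tool axes: n [-0.    -0.95   0.312] t [-0.    -0.312 -0.95 ]
```

View pics/p7wc.png

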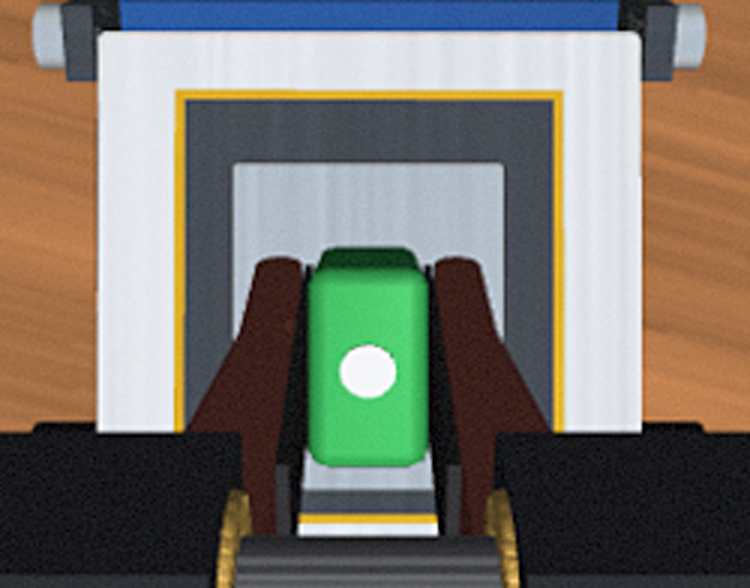

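View pics/p7s.png

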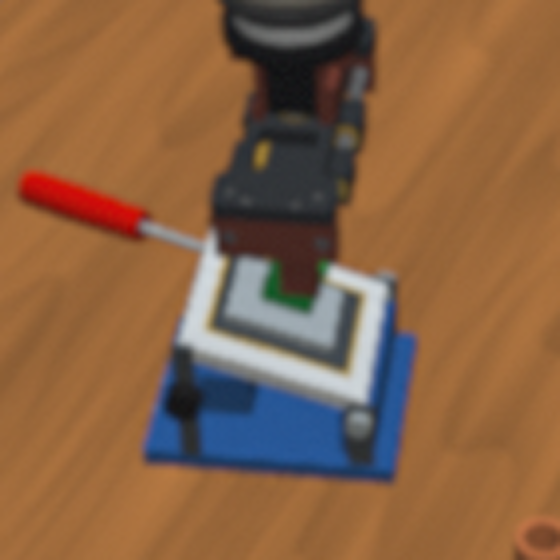

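```bash
cat > chk.py <<'E'
from h import *
import sys
np.set_printoptions(precision=2,suppress=True)
y=.300; th=.317; n=np.array([-np.sin(th)*np.cos(y),-np.sin(th)*np.sin(y),np.cos(th)]); C=np.array([.5985,.0332,.0772])
t=np.array([np.cos(th)*np.cos(y),np.cos(th)*np.sin(y),np.sin(th)]); l=np.array([-np.sin(y),np.cos(y),0])
w=Cam("wrist")
def onp(px,h):
    d=w.rays(px); o=C+h*n; k=((o-w.o)@n)/(d@n); p=w.o+d*k[:,None]; return 1000*(p-C)@np.c_[t,l,n]
g=lambda X,Y:(X/3+200-.33,Y/2.8+190-.33)
print("outline downhill outer corners",onp([g(176,91),g(563,91)],0)[:,:2])
print("outline uphill outer",onp([g(300,524),g(436,524)],0)[:,:2])
print("sole top downhill corners",onp([g(233,163),g(504,163)],.008)[:,:2])
print("sole top uphill",onp([g(304,490),g(434,490)],.008)[:,:2])
print("handle top corners",onp([g(310,268),g(428,268),g(428,466),g(310,466)],.048)[:,:2])
F=[]
for i in range(6):
    s=status.get_state(); F.append(np.array(s["contact_force"])@np.c_[t,l,n])
print(np.array(F)[:2],s["clock"])
E
python3 chk.py
```

```text
outline downhill outer corners [[-43.54 -36.69]
 [-43.54  36.72]]
outline uphill outer [[ 44.21 -13.12]
 [ 44.21  12.59]]
sole top downhill corners [[-29.02 -24.88]
 [-29.01  24.53]]
sole top uphill [[ 34.69 -11.91]
 [ 34.68  11.73]]
handle top corners [[-13.17  -8.73]
 [-13.17   8.48]
 [ 17.68   8.46]
 [ 17.69  -8.72]]
[[-2.02  1.45  8.72]
 [-2.02  1.45  8.72]] 29.25
```

send_rows:
  series:
    - [0,[0,-0.0002,0.0002],0]
    - [0,[0,-0.0002,0.0002],0]
    - [0,[0,-0.0002,0.0002],0]
    - [0,[0,-0.0002,0.0002],0]
    - [0,[0,-0.0002,0.0002],0]
    - [0,[0,-0.0002,0.0002],0]
    - [0,[0,-0.0002,0.0002],0]
    - [0,[0,-0.0002,0.0002],0]

```text
clock: 30.05
position: [0.5873, 0.0299, 0.1206]
tool_rot: [-1.571, 0.0, 1.871]
contact_force: [-4.4, -0.8, 6.1]
gripper_width: 0.0181
```

send_rows:
  series:
    - [0,[0,0,0],0]
    - [0,[0,0,0],0]
    - [0,[0,0,0],0]
    - [0,[0,0,0],0]
    - [0,[0,0,0],0]
    - [0,[0,0,0],0]
    - [0,[0,0,0],0]
    - [0,[0,0,0],0]

```text
clock: 30.85
position: [0.5874, 0.0299, 0.1206]
tool_rot: [-1.571, 0.0, 1.871]
contact_force: [-4.0, -0.3, 7.2]
gripper_width: 0.0178
```

```bash
for i in 1 2 3; do python3 pv.py q$i | head -1; done
```

```text
pivot rel face: up 0.2  lvl 0.1  n 37.8 mm F t,l,n [-1.43  0.91  8.1 ] torque [-0.04  0.53 -0.  ]
pivot rel face: up 0.1  lvl 0.1  n 37.8 mm F t,l,n [-1.16  0.84  7.8 ] torque [-0.01  0.59 -0.  ]
pivot rel face: up 0.1  lvl 0.1  n 37.8 mm F t,l,n [-1.49  0.4   7.39] torque [ 0.02  0.54 -0.04]
```

send_rows:
  series:
    - [0,[0,-0.0001,0],0]
    - [0,[0,-0.0001,0],0]
    - [0,[0,-0.0001,0],0]
    - [0,[0,-0.0001,0],0]
    - [0,[0,-0.0001,0],0]
    - [0,[0,-0.0001,0],0]
    - [0,[0,-0.0001,0],0]
    - [0,[0,-0.0001,0],0]

```text
clock: 31.95
position: [0.5873, 0.0298, 0.1206]
tool_rot: [-1.571, 0.0, 1.871]
contact_force: [-3.6, 0.0, 6.4]
gripper_width: 0.0175
```

```bash
for i in 4 5 6; do python3 pv.py q$i | head -1; done; python3 chk.py; python3 -c "
from h import *
Cam('side','fin')"
```

```text
pivot rel face: up 0.1  lvl 0.1  n 37.8 mm F t,l,n [-1.25  1.08  7.13] torque [ 0.01  0.51 -0.05]
pivot rel face: up 0.2  lvl 0.1  n 37.8 mm F t,l,n [-0.77  1.4   5.87] torque [0.02 0.53 0.04]
pivot rel face: up 0.1  lvl 0.1  n 37.8 mm F t,l,n [-1.   -0.03  7.22] torque [-0.02  0.5   0.02]
outline downhill outer corners [[-43.52 -36.67]
 [-43.52  36.75]]
outline uphill outer [[ 44.24 -13.1 ]
 [ 44.24  12.61]]
sole top downhill corners [[-29.   -24.86]
 [-29.    24.55]]
sole top uphill [[ 34.71 -11.89]
 [ 34.71  11.75]]
handle top corners [[-13.16  -8.72]
 [-13.16   8.49]
 [ 17.7    8.48]
 [ 17.7   -8.7 ]]
[[-0.46  0.78  5.87]
 [-0.46  0.78  5.87]] 32.3
```

View pics/fin.png

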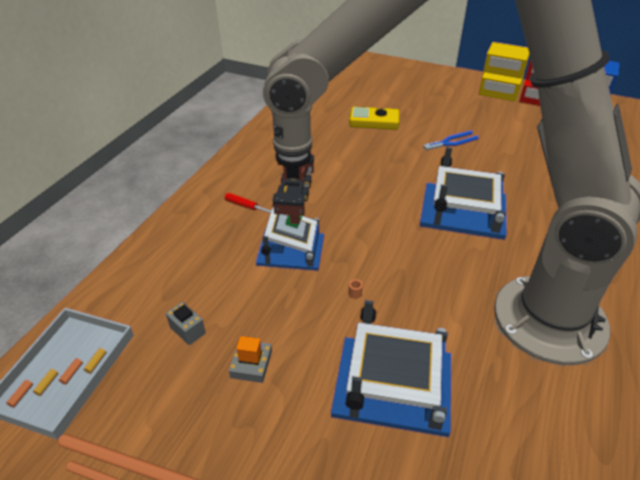

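The final view shows the relay in its socket at (249,355) and the sensor on the small stage at (292,228). The bystanders are where they started.

```bash
python3 -c "
from plant import ticket
print(ticket.job_done())"
```

```text
the job is handed in; nothing more can be done
None
```

I plugged the relay into the grey socket and let go of it. I then held the contact sensor flat inside the yellow outline on the smallest stage, and handed the job in at about 32 s with it still gripped and pressed.

- **Relay:** it stopped at the expected fully-home height and did not move under a 21 N push. After release it looked square in the side and wrist views, with its collar on the socket. My first grasp lifted before the fingers had closed. The relay had not moved, and the second try held.
- **Flatness:** the tool cannot tilt, so I turned the sensor flat by pressing and dragging it on the face. It came to rest at the same distance from the face (about 37.7 mm) on two separate presses, under about 23 N and then 19 N. Those were well above 8 N, but only for that step.
- **Position:** in the last measured picture the sole was about 2.8 mm uphill of centre, level across, and at least 9 mm inside the outline's outer edge on every side. I re-ran that check just before handing in, but on the same pixel positions, so it was not a fresh image measurement. The tool had not moved between the two.
- **Push:** the last readings along the face normal were 5.9 to 7.2 N at the wrist. Adding the sensor's roughly 1.8 N weight, I estimate 8 to 9 N on the face.
- **Stage and bystanders:** the outline still fitted the originally measured plane to about 0.5 mm, with the tilt taken as 0.317 rad, so I saw no sign that it shifted. The screwdriver, coupling and contactor were untouched.

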